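# Square a bearing block into the press fence and bring the ram down on it

### The job

Clear the bronze gland follower out of the way by setting it flat in the aluminium parts tray, then push the steel bearing block square and flush into the corner of the two fences under the hand press, with its brass bush right under the ram, and only then swing the press lever forward and down to its stop, so that the ram's nose rests on the bush. Leave the coupling half, the bearing puller and the centre punch where they lie, and let go of everything at the end.

Things in the scene. Friction and masses are not known exactly. Their poses are not given: they have to be found in the camera images.
- press: Green hand press fixed to the plate, with two steel fences 18 mm high, 16 thick. Origin: on the plate (z=0) at the fences' inner corner; x points from the open front into the column, z up. Rear fence: working face x=0, from y=-110 to +16 mm; side fence: face y=0, from x=-60 to 0; the part belongs at x<0, y<0. Foot x=+20 to +150, y=-79 to +41 mm; column x=+40 to +110. Ram axis at x=-19, y=-19.
- head_front (a point): Middle of the lower front edge of the press head that overhangs the fence corner: x=-48, y=-19 mm of the press. The head's underside is 92 mm above the plate, its top 200 mm; it spans x=-48 to +110, y=-42 to +4 mm of the press. A tool pointing straight down cannot reach the part's last stretch under it; one leaning 30 to 45 degrees back from the push can.
- ram_axis (a point): Point on the ram's axis, 44 mm above the plate (the height of the bush top); it does not move with the ram. The raised ram's nose hangs 65 mm above the plate.
- nose: Sprung nose of the ram, steel, 18 mm diameter; origin at the centre of its lower face. It gives way up to 6 mm upward against about 2 N per mm.
- press_lever (a joint): Press lever angle, rad: 0 = 0.17 rad from upright, leaning to the press's +x (back); grows as it swings to the front (the press's -x) and down; end stop 1.25. Stiff with friction (about 0.5 N m), stays where left. 1 rad lowers the ram 20 mm; at the stop the bush presses the nose in about 4 mm. Starts between 0 and 0.2.
- lever_pivot (a point): Centre of the lever's hinge, on the left (+y) side of the head: x=-10, y=+30 mm in the press's frame, 140 mm up. The hinge runs along the press's y axis; the lever swings in the plane y=+30 mm.
- lever_knob (a point): Centre of the black ball (28 mm diameter) on the end of the steel lever, 170 mm from the pivot; the lever's bar is 14 mm thick.
- block: Steel bearing block 50 mm (its x) by 56 (its y) by 30 high, about 0.6 kg, a 24 mm brass bush standing 14 mm proud on top near one corner, at x=+6, y=+9 mm. Origin: centre of the underside. In place its +x face is flat on the rear fence, its +y face on the side fence (axes match the press's, origin at x=-25, y=-28 mm of the press). Starts upright on the plate, turned any way.
- bush_top (a point): Centre of the top of the bush, 44 mm above the block's underside.
- gland: Bronze gland follower standing on its oval flange (84 by 50 mm, 10 mm thick, long way along its x) with a round hollow spigot 38 mm in diameter rising from it to 44 mm. About 0.35 kg. Origin: centre of the underside. Starts in front of the fence corner.
- tray: Open aluminium parts tray, 150 (its x) by 130 (its y) by 25 mm high, walls 4 mm, floor 4 mm thick, fixed. Origin: centre of the underside.
- coupling: Red pump coupling half, a flanged disc 90 mm in diameter and 42 mm high; leave alone. Origin: centre of the underside.
- puller: Black two-legged bearing puller lying flat, about 125 by 90 mm (its x, y), 20 mm high; leave alone. Origin: its middle, on the plate.
- punch: Brass centre punch lying flat, 100 mm along its x, 11 mm thick, to the right of the press; leave alone. Origin: about its middle, on the plate.

How it is judged (in metres and radians):
On the way, in this order (a step that is already met when the one before it is completed fails the run):
1. the gland follower stands flat in the tray (x of gland in the frame of tray between -0.06 and 0.06 m and y of gland in the frame of tray between -0.05 and 0.05 m and z of gland in the frame of tray below 0.01 m and angle between gland's own z axis and vertical below 0.1 rad), for 0.2 s.
2. the block is square and flush in the fence corner, bush under the ram, lever still up (all of step 1 and x of block in the frame of press above -0.027 m and y of block in the frame of press above -0.03 m and z of block in the frame of press below 0.003 m and angle between the x axis of block and the x axis of press, either way round below 0.025 rad and horizontal distance between bush_top and ram_axis below 0.004 m and angle between block's own z axis and vertical below 0.05 rad and value of joint press_lever below 0.5 rad), for 0.2 s.
At the end, for the whole second after the job is handed in: Gland follower flat on the tray floor; block flat on the plate within 2 mm of both fences, within 0.025 rad of square, bush within 4 mm of the ram axis; lever beyond 1.15 rad, the nose pressing the bush (over 1 N); block and gland follower at rest (all of step 1 and x of block in the frame of press above -0.027 m and y of block in the frame of press above -0.03 m and z of block in the frame of press below 0.003 m and angle between the x axis of block and the x axis of press, either way round below 0.025 rad and horizontal distance between bush_top and ram_axis below 0.004 m and angle between block's own z axis and vertical below 0.05 rad and value of joint press_lever above 1.15 rad and contact force between nose and block above 1 N and linear speed of each of block, gland below 0.01 m/s); the robot touches nothing.
It fails at once if coupling half, puller or punch moved more than 20 mm (distance of any of coupling, puller, punch from where it was at the start of the episode above 0.02 m).
It also fails if it takes over 72 s, if anything falls off the work surface, if the arm or the gripper's body presses on something with over 40 N, if the wrist force passes 120 N, or if a joint passes its speed limit or range.

### The arm

A 6-joint arm with a two-finger parallel gripper is mounted at the origin on the work surface. World frame = base frame: x ahead of the robot, y to its left, z up, the work surface at z = 0. Lengths are in mm, angles in rad, forces in N, time in s.
With the tool pointing down it reaches from about 375 to 825 mm from the base axis. Payload 5.5 kg.
Tool frame: the origin (TCP) lies on the centre line of the jaws, within the pads' length; the fingertips stand 25 mm ahead of it and the grasp point (between the pads) lies 6 mm ahead of it; z points along the fingers, y is the direction in which the jaws open and shut (so a half turn about z gives the same grasp; the last joint's range is limited). The gripper opens to 85 mm and grips with 20 to 120 N. Pads are 22 mm wide; open, the fingers measure 114 mm over their backs; the gripper's body (76 mm by 85 mm) begins 54 mm behind the grasp point. The pads swing forward as they close: fully open they stand 13 mm farther back than shut.
Start: joints at [-1.163, 0.314, -0.047, 1.21, 0, 1.571], TCP at [237.951, -550.794, 256.299] pointing down, gripper open.
Joint ranges: [-2.67, 2.67], [-0.69, 1.73], [-1.03, 1.25], [-2.08, 2.16], [-1.42, 1.45], [-3.14, 3.14]. Speed limits (rad/s): [2.39, 2.39, 3.01, 3.14, 3.14, 3.14].

### API

Orientations are given as a unit quaternion [w, x, y, z].
In Python, from plant import arm, imaging gives the robot as it stands. The module is installed in compiled form; this text tells all that it offers.
- The arm moves only by the tool play_rows, never from a script. Its argument "plan" is text: rows parted by semicolons, each of 7 numbers parted by spaces: the shift along the tool's x, y, z in mm, then the turn, a rotation vector about the tool's x, y, z in degrees, then the opening, from 0 (shut) to 1 (fully open). A call has 1 to 10 rows; each row is the pose to reach, as a shift and turn from the pose commanded when the call began, along the tool's axes at that moment; what a row does not reach only later rows make up. A row lasts 1/10 s, in which the tool goes at most 50 mm and 8.59 degrees, less where a joint would pass 70% of its speed; a pose out of reach is approached as far as the arm can. A call with a gripper value outside its range is refused whole. The fingers move at their own pace and stop on an object; "force" is the grip in N (left out, the last holds). Time passes only in rows, so rows that repeat a pose let the fingers close. It gives the time, the measured TCP pose, the force and the opening at its end, in the units of the state.
- arm.get_state(): the state, without advancing time (a new reading comes with each control period).
- imaging.get_image(name): name is "side" or "top"; returns (picture, depth): 384x512x3 uint8, red, green, blue; 384x512 float32, mm along the optical axis (not along the pixel's ray), 0 where there is no reading.
- imaging.camera_info(name): a dict with "mtx" (3x3 intrinsics, pixels), "k1" (the pictures are not rectified: a ray, as slopes to the right and down, at radius r is drawn at 1 + k1 r^2 times it, then the intrinsics apply), "T" (4x4, takes a point from camera to world coordinates). Camera axes: x right, y up, looking along -z (the intrinsics and any distortion apply to the point x, -y, -z); pixel columns grow to the right and rows downward; lengths in mm; the calibration is good to about 2 mm. A picture is of the moment at which its call begins. camera_info takes no time and is no camera call.
- arm.sign_off(): hands the job in, once; it reports no verdict.
The state is a dict: "time_s": time; "joints": joint angles; "qvel": joint speeds; "tau": joint torques, N m; "eef_pos": TCP position; "tool_rot": TCP orientation; "wrist_force": force on the tool from outside, world axes, zero at the start; "wrist_torque": the same for the moment, N m; "grip_width": finger opening in mm.
Only numpy, scipy, OpenCV 4.12 (cv2) and the standard library are available. Lean on these libraries where they do the work, as an engineer would, in place of code of your own. Each camera call takes 0.05 s, during which the arm holds its last target.

## Working session

There is one attempt and no reset: what is moved stays moved. The work goes in short steps, Python scripts to look and compute and a tool call to move; the robot and the scene stay as the last step left them, time stands still between calls to the robot, and variables do not carry over. Pictures are saved under pics/ and viewed, and the job is handed in when it is done.

Besides the shell and the picture viewer there is one more tool, called after "Call:" by a JSON object that holds its "name" and its "arguments". play_rows: Moves the arm, as the interface text tells. Its arguments: {"type":"object","properties":{"plan":{"type":"string"},"force":{"type":"number"}},"required":["plan"]}

```bash
mkdir -p pics; ls; python3 - <<'E'
from plant import arm, imaging
import cv2,numpy as np
print(arm.get_state())
for n in ("side","top"):
    im,d=imaging.get_image(n); i=imaging.camera_info(n)
    print(n,i)
    np.savez(f"pics/{n}0.npz",im=im,d=d)
    cv2.imwrite(f"pics/{n}0.png",cv2.resize(im[:,:,::-1],(800,600),interpolation=cv2.INTER_CUBIC))
E
```

```text
pics
{'time_s': 0.0, 'joints': array([-1.16300209e+00,  3.14238484e-01, -4.80669781e-02,  1.21019241e+00,
        1.80583410e-05,  1.57080981e+00]), 'qvel': array([-0.00045294, -0.0014373 ,  0.00105835,  0.00094454, -0.00107596,
        0.00218557]), 'tau': array([-1.33208673e-04, -5.39590323e+01,  3.39748263e+01,  1.92556746e-02,
        1.62365500e-04,  1.36603390e-06]), 'eef_pos': array([ 237.74711257, -550.31224848,  255.43235842]), 'tool_rot': array([-8.34977092e-04,  9.79285911e-01,  2.02480568e-01, -1.63434340e-04]), 'wrist_force': array([-0.87922503, -0.2553396 , -0.29368703]), 'wrist_torque': array([ 0.07273892, -0.02773397, -0.01025025]), 'grip_width': 85.36195549668588}
side {'mtx': array([[456.21210592,   0.        , 254.78648124],
       [  0.        , 456.21210592, 193.85026045],
       [  0.        ,   0.        ,   1.        ]]), 'k1': -0.033079461955386844, 'T': array([[ 9.94168559e-01,  8.18460190e-02, -7.02147119e-02,
         4.76519863e+02],
       [-1.06283408e-01,  6.33543523e-01, -7.66372261e-01,
        -8.16304637e+02],
       [-1.82404427e-02,  7.69365865e-01,  6.38547925e-01,
         8.96756059e+02],
       [ 0.00000000e+00,  0.00000000e+00,  0.00000000e+00,
         1.00000000e+00]])}
top {'mtx': array([[480.86856748,   0.        , 250.69983029],
       [  0.        , 480.86856748, 193.92884935],
       [  0.        ,   0.        ,   1.        ]]), 'k1': -0.041221286723096655, 'T': array([[ 1.55306332e-02,  9.76666551e-01, -2.14199083e-01,
         2.62874748e+02],
       [-9.99874592e-01,  1.45062066e-02, -6.35370948e-03,
         2.55253430e+01],
       [-3.09823939e-03,  2.14270897e-01,  9.76769360e-01,
         1.66199611e+03],
       [ 0.00000000e+00,  0.00000000e+00,  0.00000000e+00,
         1.00000000e+00]])}
```

View pics/side0.png

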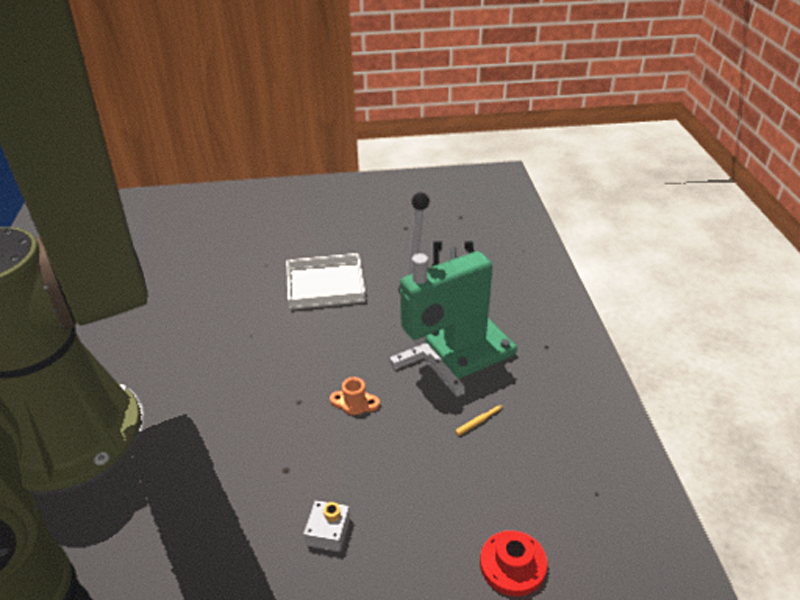

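View pics/top0.png

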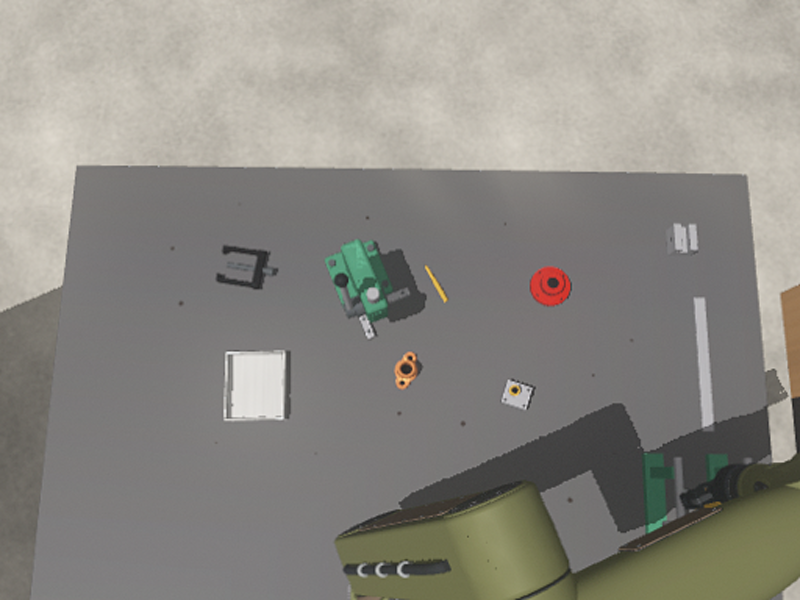

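The side view shows the gland at about (355,397) and the block at (328,525) in the 800x600 picture. The tray is at (327,280), the press at (450,310) and the lever knob at (420,201). The top view shows the gland at (406,370), block at (517,393), tray at (256,385) and press at (358,280), with nothing hidden.

```bash
cat > h.py <<'E'
import numpy as np,cv2
from plant import arm, imaging
from scipy.spatial.transform import Rotation as R
def ray(n,u,v):
    c=imaging.camera_info(n);K=c['mtx'];T=c['T']
    x=(u-K[0,2])/K[0,0];y=(v-K[1,2])/K[1,1]
    s=1.0;
    for _ in range(20):
        s=1/(1+c['k1']*((x*s)**2+(y*s)**2))
    d=np.array([x*s,-y*s,-1.]);return T[:3,3],T[:3,:3]@d
def onz(n,u,v,z):
    o,d=ray(n,u,v);t=(z-o[2])/d[2];return o+t*d
def tri(a,b):
    (o1,d1),(o2,d2)=ray(*a),ray(*b)
    A=np.stack([d1,-d2],1);t=np.linalg.lstsq(A,o2-o1,rcond=None)[0]
    p,q=o1+t[0]*d1,o2+t[1]*d2;return (p+q)/2,np.linalg.norm(p-q)
def proj(n,P):
    c=imaging.camera_info(n);K=c['mtx'];T=c['T']
    p=T[:3,:3].T@(np.asarray(P,float)-T[:3,3]);x=p[0]/-p[2];y=-p[1]/-p[2]
    s=1+c['k1']*(x*x+y*y);return np.array([K[0,0]*x*s+K[0,2],K[1,1]*y*s+K[1,2]])
def grab(n,tag):
    im,d=imaging.get_image(n);np.savez(f"pics/{n}{tag}.npz",im=im,d=d);return im,d
def load(n,tag):
    z=np.load(f"pics/{n}{tag}.npz");return z['im'],z['d']
def crop(im,u0,v0,w,h,f,fn,pts=[],step=10):
    c=cv2.resize(np.ascontiguousarray(im[v0:v0+h,u0:u0+w,::-1]),None,fx=f,fy=f,interpolation=cv2.INTER_CUBIC)
    for u in range(u0//step*step+step,u0+w,step):
        x=int((u-u0+.5)*f);cv2.line(c,(x,0),(x,6),(0,255,255),1);cv2.putText(c,str(u),(x-10,16),0,.35,(0,255,255),1)
    for v in range(v0//step*step+step,v0+h,step):
        y=int((v-v0+.5)*f);cv2.line(c,(0,y),(6,y),(0,255,255),1);cv2.putText(c,str(v),(8,y+4),0,.35,(0,255,255),1)
    for p in pts:
        cv2.circle(c,(int((p[0]-u0+.5)*f),int((p[1]-v0+.5)*f)),2,(255,0,255),-1)
    cv2.imwrite(fn,c)
E
python3 - <<'E'
from h import *
t,_=load('top','0');s,_=load('side','0')
crop(t,195,145,80,60,10,'pics/c_press_top.png')
crop(t,245,215,110,50,7,'pics/c_gb_top.png')
crop(s,240,115,100,75*2-10,5,'pics/c_press_side.png')
crop(s,190,220,80,60,10,'pics/c_gland_side.png')
crop(s,180,310,60,50,12,'pics/c_block_side.png')
crop(t,130,210,70,70,8,'pics/c_tray_top.png')
crop(s,175,155,70,50,10,'pics/c_tray_side.png')
E
```

```text
(no output)
```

View pics/c_press_top.png

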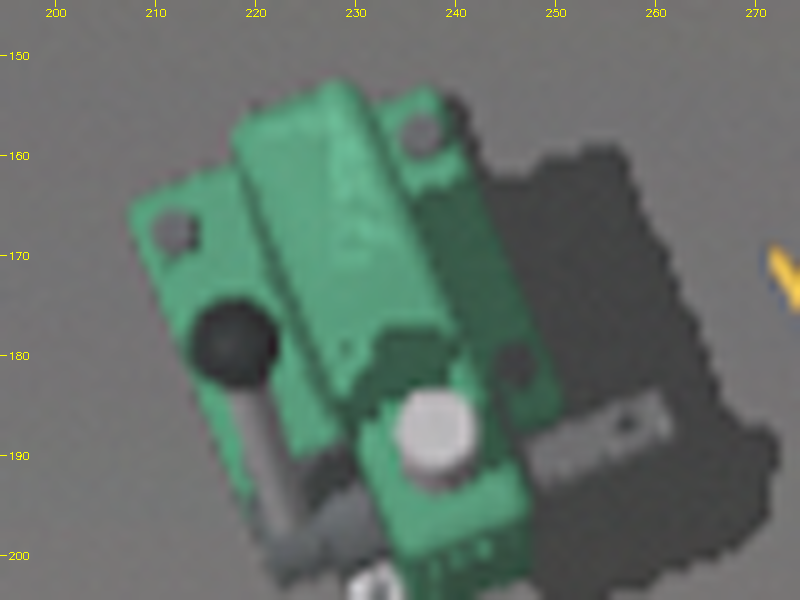

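View pics/c_press_side.png

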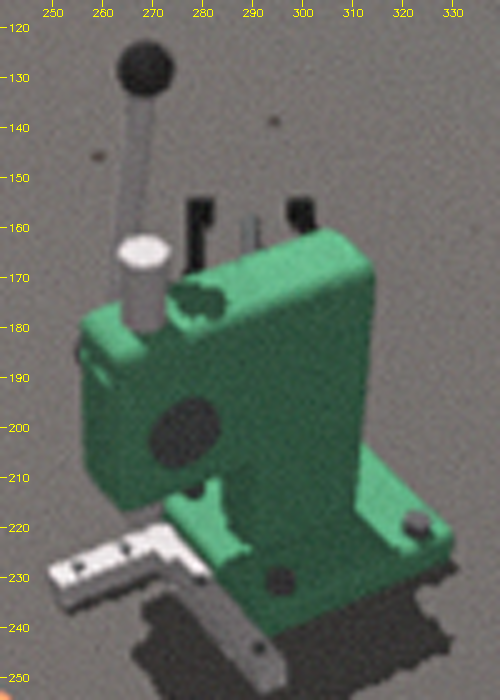

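View pics/c_gb_top.png

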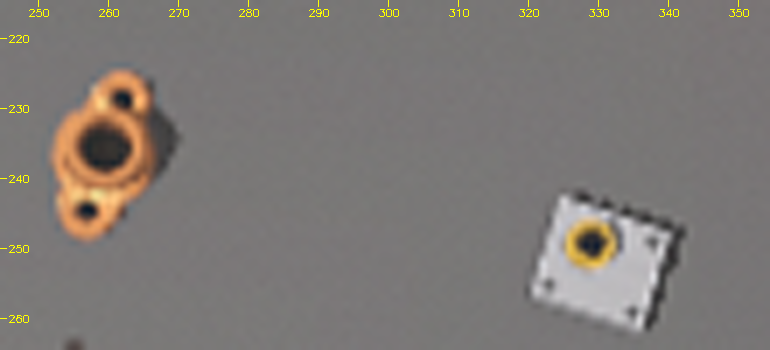

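View pics/c_gland_side.png

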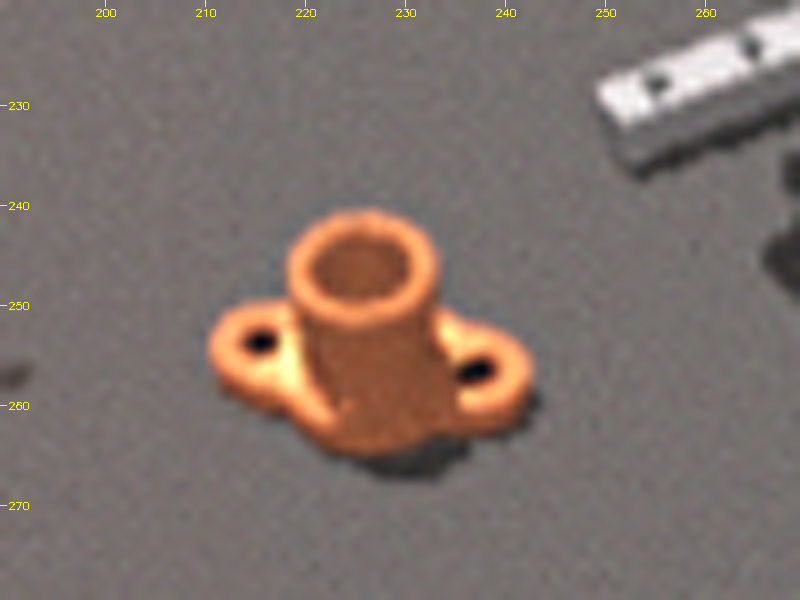

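View pics/c_block_side.png

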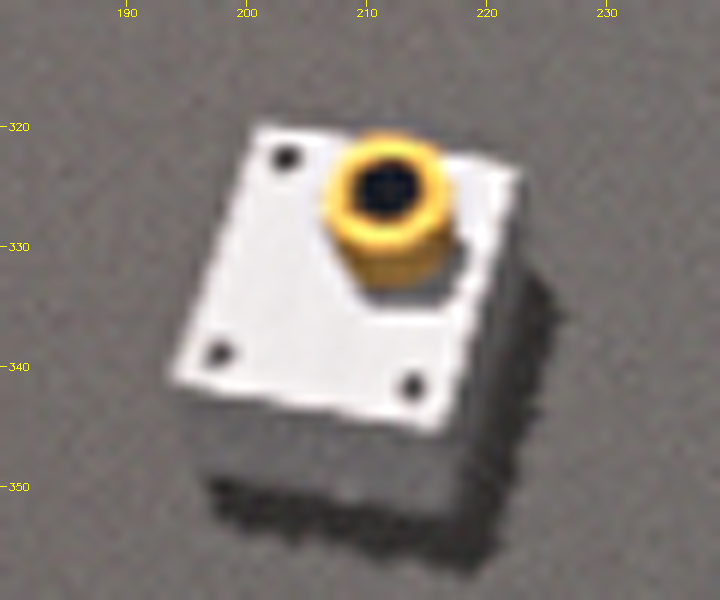

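View pics/c_tray_top.png

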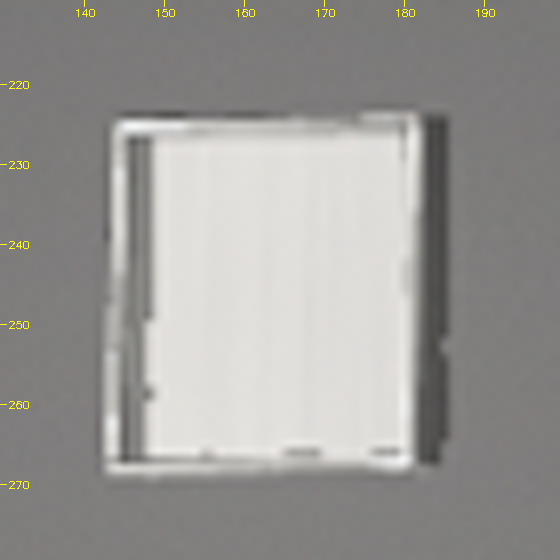

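View pics/c_tray_side.png

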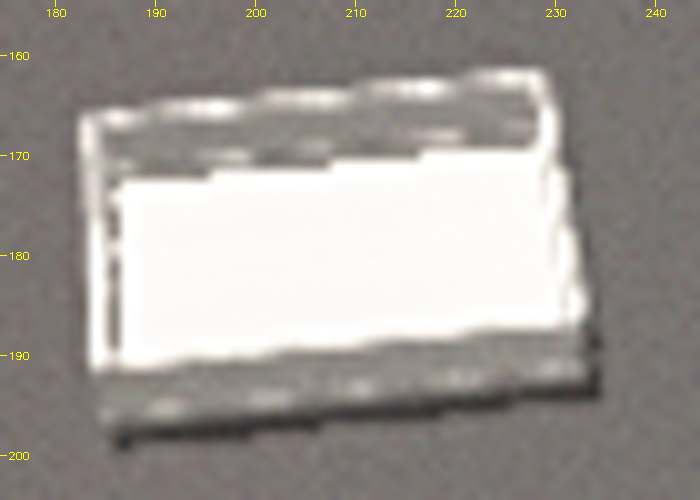

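```bash
python3 - <<'E'
from h import *
t,_=load('top','0')
crop(t,205,180,70,50,11,'pics/c_press_top2.png')
f=lambda n,a,b:print(n,*[np.round(x,1) for x in tri(('top',*a),('side',*b))])
f('spig',(259.3,235.5),(225.7,245.9))
f('gh+',(262,228.6),(237.3,256.5));f('gh-',(257,244.4),(215.5,253.6))
f('bush',(329,249.3),(211.8,325.2))
f('bTL',(325.5,242),(222.5,323.5));f('bTR',(342,247.5),(216.5,345.5));f('bBR',(337,261),(194,341.5));f('bBL',(320.5,257),(201,320))
f('h1',(322.9,255.2),(203.3,322.6));f('h2',(335,259),(197.8,339));f('h3',(337.8,249),(213.8,341.8))
f('knob',(218,178.8),(268.5,128))
f('tray1',(144,224),(229,161.5));f('tray2',(181.5,224.5),(232.5,185));f('tray3',(180.5,268),(183.5,191.5));f('tray4',(143,268.5),(183,166.5))
f('ramtop',(238,187.3),(268.2,165))
E
```

```text
spig [473.7   4.8  47.2] 0.3
gh+ [501.8  -4.8  13.9] 1.0
gh- [446.2  11.7  14.8] 2.1
bush [ 430.1 -229.7   47.8] 0.9
bTL [ 454.5 -220.2   36.9] 3.6
bTR [ 437.7 -275.2   39.2] 0.8
bBR [ 391.2 -258.    36.5] 3.1
bBL [ 405.5 -202.9   32.7] 0.5
h1 [ 411.1 -211.    33.8] 1.5
h2 [ 398.6 -251.6   34.4] 1.8
h3 [ 432.6 -261.9   33.6] 1.8
knob [601.3 129.6 312.7] 1.8
tray1 [507.8 401.3  28.8] 3.7
tray2 [509.1 271.5  32.7] 0.7
tray3 [360.8 269.1  25. ] 2.8
tray4 [357.2 395.9  26.7] 1.9
ramtop [593.2  73.5 243. ] 1.6
```

View pics/c_press_top2.png

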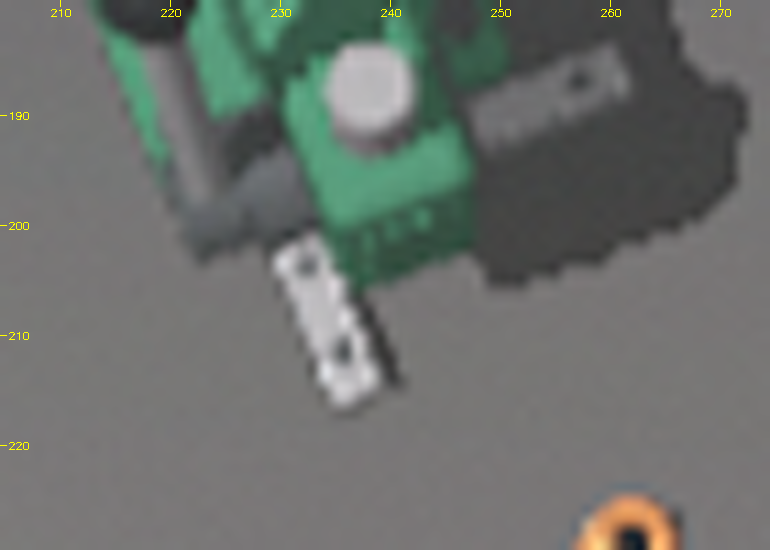

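```bash
python3 - <<'E'
from h import *
s,_=load('side','0')
crop(s,244,212,64,48,12,'pics/c_fence_side.png')
E
```

```text
(no output)
```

View pics/c_fence_side.png

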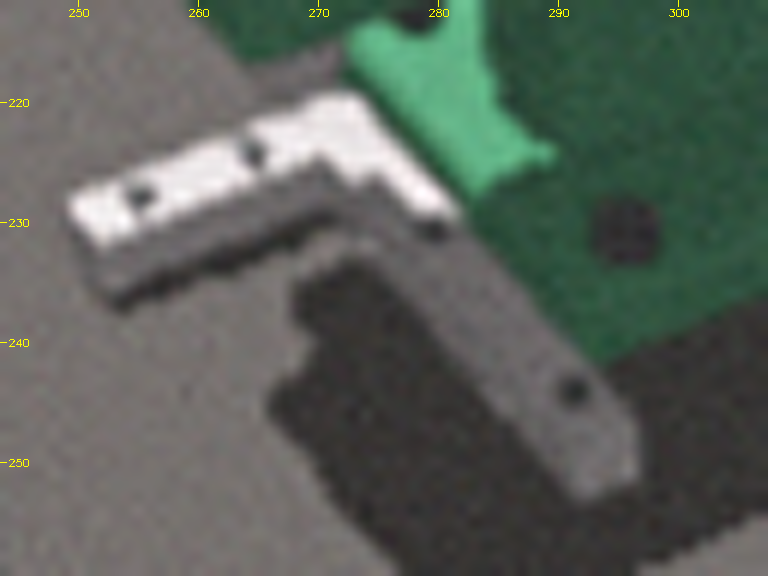

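```bash
cat > fit.py <<'E'
from h import *
from scipy.optimize import least_squares
def fit(obs,x0,dz=3.7,zfree=False):
    def P(p,l):
        c,s=np.cos(p[2]),np.sin(p[2]);return [p[0]+c*l[0]-s*l[1],p[1]+s*l[0]+c*l[1],l[2]+(p[3] if zfree else dz)]
    f=lambda p:np.concatenate([proj(n,P(p,l))-uv for n,l,uv in obs])
    r=least_squares(f,list(x0)+([dz] if zfree else []),loss='soft_l1',x_scale=[10,10,.1]+([10] if zfree else []))
    return r.x,f(r.x).reshape(-1,2)
if __name__=="__main__":
    import sys
    o=[('top',(-60,16,18),(235.5,216.5)),('top',(-60,0,18),(239.3,214)),('top',(16,-110,18),(260.3,184)),('top',(0,-110,18),(261.7,188.5)),
     ('top',(-48,-42,200),(247.3,196)),('top',(-48,4,200),(234,200.3)),
     ('side',(-60,16,18),(249.2,228)),('side',(-60,0,18),(252.3,232)),('side',(0,0,18),(270.5,225)),('side',(16,16,18),(273.3,219)),('side',(16,-110,18),(297,246)),
     ('top',(-19,-19,239),(238,187.3)),('side',(-19,-19,239),(268.2,165))]
    for z in(0,1):
        p,r=fit(o,(560,60,-.4),zfree=z);print('press',p.round(3),np.degrees(p[2]).round(2));
    print(r.round(1).tolist())
    bt=[(25,28),(25,-28),(-25,-28),(-25,28)]
    tp=[(325.5,242),(342,247.5),(337,261),(320.5,257)];sp=[(222.5,323.5),(216.5,345.5),(194,341.5),(201,320)]
    o=[('top',(6,9,44),(329,249.3)),('side',(6,9,44),(211.8,325.2))]
    o+=[('top',(*b,30),u) for b,u in zip(bt,tp)]+[('side',(*b,30),u) for b,u in zip(bt,sp)]
    for z in(0,1):
        p,r=fit(o,(420,-240,.3),zfree=z);print('block',p.round(3),np.degrees(p[2]).round(2))
    print(r.round(1).tolist())
    o=[('top',(75,65,25),(144,224)),('side',(75,65,25),(229,161.5)),('top',(75,-65,25),(181.5,224.5)),('side',(75,-65,25),(232.5,185)),('top',(-75,-65,25),(180.5,268)),('side',(-75,-65,25),(183.5,191.5)),('top',(-75,65,25),(143,268.5)),('side',(-75,65,25),(183,166.5))]
    for z in (0,1):
        p,r=fit(o,(440,335,0),zfree=z);print('tray',p.round(3))
    print(r.round(1).tolist())
E
python3 fit.py
```

```text
press [6.03609e+02 9.84150e+01 3.92000e-01] 22.44
press [6.03864e+02 9.91380e+01 3.91000e-01 1.95500e+00] 22.4
[[-1.0, -0.0], [-0.5, 0.8], [-0.1, -0.4], [0.2, -0.8], [1.1, 0.3], [0.6, 1.3], [0.1, 0.0], [-0.2, -0.5], [0.6, -0.9], [-0.2, -0.3], [0.2, 1.0], [-0.2, 0.3], [0.4, 0.4]]
block [ 4.21714e+02 -2.37784e+02 -2.96000e-01] -16.98
block [ 4.21746e+02 -2.38604e+02 -2.97000e-01  5.62700e+00] -17.02
[[0.7, 0.1], [0.2, 0.3], [-0.3, 0.8], [-0.9, 0.3], [0.1, 0.9], [0.6, -0.2], [0.5, -0.3], [0.1, -0.1], [-0.0, 0.1], [0.2, -0.2]]
tray [4.33666e+02 3.34182e+02 3.10000e-02]
tray [4.33683e+02 3.34551e+02 3.10000e-02 2.90000e+00]
[[-0.1, 0.9], [0.2, -0.0], [0.1, -0.1], [0.7, 1.1], [0.5, 0.4], [0.3, -0.5], [-0.4, 0.4], [0.1, -0.6]]
```

```bash
cat > go.py <<'E'
from h import *
def q2R(q): return R.from_quat([q[1],q[2],q[3],q[0]])
def go(pos,Rt=None,verbose=True):
    s=arm.get_state();Rc=q2R(s['tool_rot']);d=Rc.inv().apply(np.array(pos)-s['eef_pos'])
    rv=np.degrees((Rc.inv()*Rt).as_rotvec()) if Rt is not None else np.zeros(3)
    print('t',round(s['time_s'],2),'pos',s['eef_pos'].round(1),'F',s['wrist_force'].round(1),'gw',round(s['grip_width'],1),'j',s['joints'].round(2))
    print('SHIFT',d.round(1),'TURN',rv.round(2))
PX,PY,PA=603.6,98.4,.391
def pw(x,y,z): # press->world
    c,s=np.cos(PA),np.sin(PA);return np.array([PX+c*x-s*y,PY+s*x+c*y,z])
def wp(P):
    c,s=np.cos(PA),np.sin(PA);d=np.array(P[:2])-[PX,PY];return np.array([c*d[0]+s*d[1],-s*d[0]+c*d[1]])
def tool(xyaw,lean=0,leandir=0):
    """tool pointing down, x axis at yaw (deg world); then top leaned toward world yaw leandir by lean deg"""
    a=np.radians(xyaw);x=np.array([np.cos(a),np.sin(a),0]);z=np.array([0,0,-1.]);y=np.cross(z,x)
    B=R.from_matrix(np.stack([x,y,z],1))
    l=np.radians(leandir);ax=np.cross([0,0,1],[np.cos(l),np.sin(l),0])
    return R.from_rotvec(np.radians(lean)*ax)*B
E
python3 -c "
from go import *
go((473.7,4.8,120),tool(23.4))"
```

```text
t 0.1 pos [ 237.8 -550.4  255.5] F [-0.5 -0.1  0.2] gw 85.4 j [-1.16  0.31 -0.05  1.21 -0.    1.57]
SHIFT [ 436.8 -415.9  136.2] TURN [-0.09  0.   -0.03]
```

Call:
{"name": "play_rows", "arguments": {"plan": "437 -416 136 0 0 0 0.7;437 -416 136 0 0 0 0.7;437 -416 136 0 0 0 0.7;437 -416 136 0 0 0 0.7;437 -416 136 0 0 0 0.7;437 -416 136 0 0 0 0.7;437 -416 136 0 0 0 0.7;437 -416 136 0 0 0 0.7;437 -416 136 0 0 0 0.7;437 -416 136 0 0 0 0.7", "force": 60}}

```text
time_s: 1.1
eef_pos: [429.1, -100.0, 145.9]
tool_rot: [0.0, 0.979, 0.202, 0.0]
wrist_force: [1.1, -0.5, 0.1]
grip_width: 59.6
```

```bash
python3 -c "
from go import *
go((473.7,4.8,90),tool(23.4))"
```

```text
t 1.1 pos [ 429.1 -100.   145.9] F [ 1.1 -0.5  0.1] gw 59.6 j [-0.23  0.1  -0.58  0.89 -0.    2.51]
SHIFT [ 82.5 -78.6  55.9] TURN [ 0.01 -0.01 -0.04]
```

Call:
{"name": "play_rows", "arguments": {"plan": "82 -79 56 0 0 -80 0.7;82 -79 56 0 0 -80 0.7;82 -79 56 0 0 -80 0.7;82 -79 56 0 0 -80 0.7;82 -79 56 0 0 -80 0.7;82 -79 56 0 0 -80 0.7;82 -79 56 0 0 -80 0.7;82 -79 56 0 0 -80 0.7;82 -79 56 0 0 -80 0.7;82 -79 56 0 0 -80 0.7"}}

```text
time_s: 2.1
eef_pos: [472.5, 3.1, 90.1]
tool_rot: [-0.0, 0.618, 0.786, -0.0]
wrist_force: [0.4, 0.1, -0.3]
grip_width: 59.7
```

```bash
python3 -c "
from go import *
for n in ('side','top'):
    im,d=grab(n,'1');p=proj(n,(473,5,60));crop(im,int(p[0])-40,int(p[1])-40,80,70,9,f'pics/{n}1c.png')
go((473.7,4.8,39),tool(103.4))
for n in ('side','top'): print(proj(n,(arm.get_state()['eef_pos'])+[0,0,-25]))"
```

```text
t 2.2 pos [472.5   3.1  90.1] F [-0.2  0.4 -0.2] gw 59.7 j [ 0.01  0.22 -0.59  0.77  0.    1.34]
SHIFT [ 1.4  1.6 51.1] TURN [-0.04 -0.01 -0.04]
[224.91596388 241.49001681]
[259.87855336 235.19877663]
```

View pics/side1c.png

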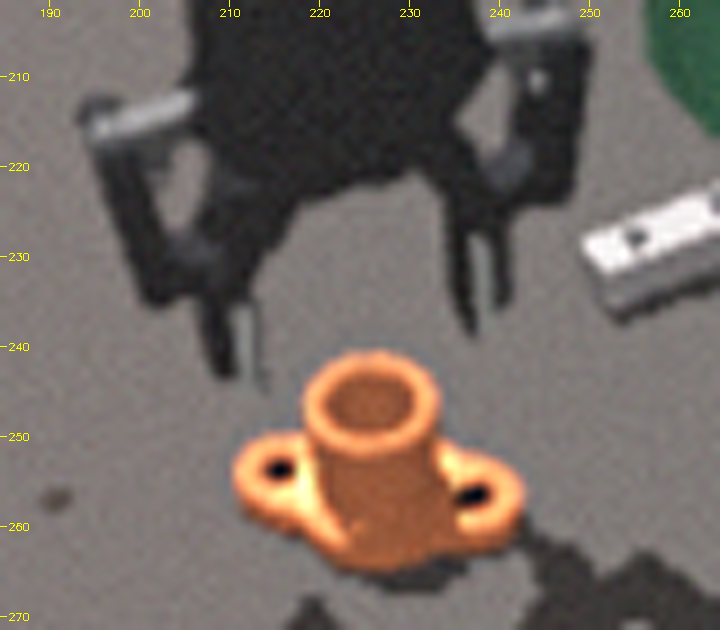

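View pics/top1c.png

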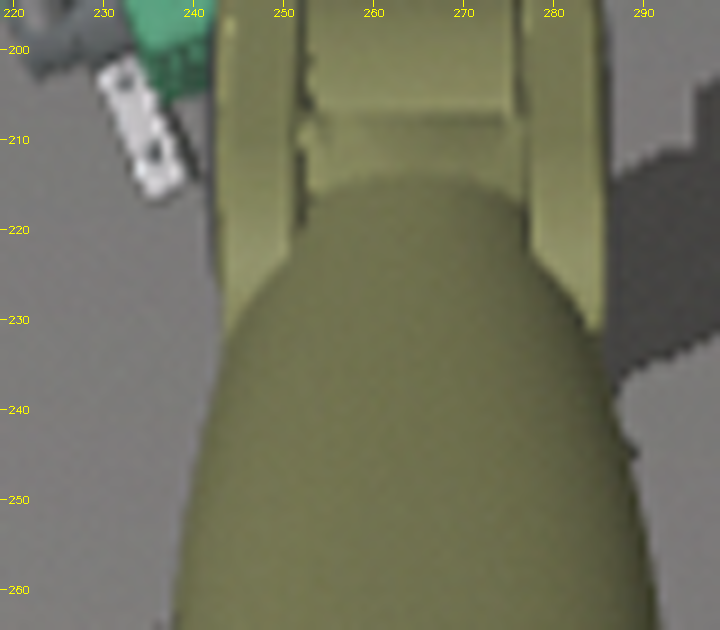

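The side view shows the open jaw tips at (212,243) and (238,236), either side of the spigot rim centred at (225,246). They agree with the projected tip to about 1 px. In the top view the forearm hides this area.

Call:
{"name": "play_rows", "arguments": {"plan": "1.4 1.6 20 0 0 0 0.7;1.4 1.6 40 0 0 0 0.7;1.4 1.6 50 0 0 0 0.7;1.4 1.6 50 0 0 0 0.7;1.4 1.6 50 0 0 0 0.3;1.4 1.6 50 0 0 0 0.3;1.4 1.6 50 0 0 0 0.3;1.4 1.6 50 0 0 0 0.3", "force": 60}}

```text
time_s: 3.0
eef_pos: [474.6, 4.8, 41.3]
tool_rot: [0.001, 0.62, 0.785, 0.0]
wrist_force: [-2.4, -1.2, 6.0]
grip_width: 36.8
```

```bash
python3 -c "
from go import *
go((433.7,334.2,140),tool(103.4))"
```

```text
t 3.0 pos [474.6   4.8  41.3] F [-2.4 -1.2  6. ] gw 36.8 j [ 0.01  0.28 -0.63  0.65 -0.    1.35]
SHIFT [329.9  36.4 -98.7] TURN [ 0.07  0.02 -0.04]
```

Call:
{"name": "play_rows", "arguments": {"plan": "0 0 -40 0 0 0 0.2;0 0 -80 0 0 0 0.2;50 5 -100 0 0 0 0.2;100 11 -100 0 0 0 0.2;150 17 -100 0 0 0 0.2;200 22 -100 0 0 0 0.2;250 28 -100 0 0 0 0.2;300 33 -100 0 0 0 0.2;330 36 -100 0 0 0 0.2;330 36 -100 0 0 0 0.2"}}

```text
time_s: 4.0
eef_pos: [432.3, 338.8, 140.4]
tool_rot: [-0.001, 0.618, 0.786, 0.001]
wrist_force: [0.6, -1.8, -3.3]
grip_width: 36.8
```

```bash
python3 -c "
from go import *
im,d=grab('side','2');cv2.imwrite('pics/side2.png',cv2.resize(im[:,:,::-1],(800,600)))
go((433.7,334.2,45),tool(103.4))"
```

```text
t 4.05 pos [432.2 336.2 140.1] F [-0.2 -0.7 -3.5] gw 37.0 j [ 0.66  0.29 -0.35  0.93 -0.    1.99]
SHIFT [-2.3  1.  95.1] TURN [ 0.01 -0.    0.17]
```

View pics/side2.png

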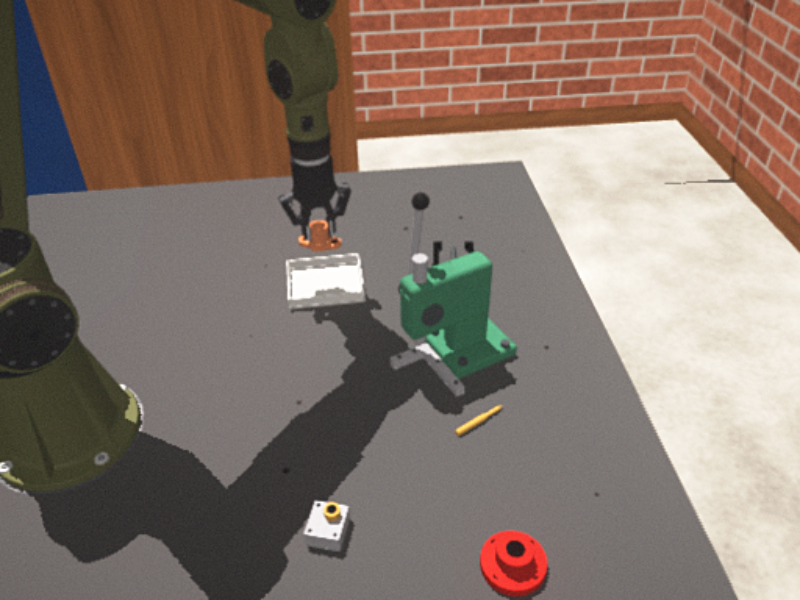

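The gland hangs level in the jaws at (320,237), above the tray at (327,280).

Call:
{"name": "play_rows", "arguments": {"plan": "-2 1 40 0 0 0 0.2;-2 1 75 0 0 0 0.2;-2 1 90 0 0 0 0.2;-2 1 94 0 0 0 0.2;-2 1 96 0 0 0 0.2;-2 1 96 0 0 0 0.2"}}

```text
time_s: 4.65
eef_pos: [433.4, 330.4, 45.4]
tool_rot: [-0.0, 0.621, 0.784, -0.001]
wrist_force: [-1.9, -1.8, 3.0]
grip_width: 37.1
```

```bash
python3 -c "
from go import *
go((433.7,334.2,45),tool(103.4))"
```

```text
t 4.65 pos [433.4 330.4  45.4] F [-1.9 -1.8  3. ] gw 37.1 j [ 0.65  0.39 -0.46  0.72 -0.    1.99]
SHIFT [3.7 1.1 0.4] TURN [-0.11  0.07 -0.13]
```

Call:
{"name": "play_rows", "arguments": {"plan": "0 0 0 0 0 0 0.6;0 0 0 0 0 0 0.6;0 0 0 0 0 0 0.6;0 0 -30 0 0 0 0.6;0 0 -75 0 0 0 0.7;0 0 -110 0 0 0 0.7;0 0 -110 0 0 0 0.8"}}

```text
time_s: 5.35
eef_pos: [437.3, 334.7, 159.8]
tool_rot: [0.001, 0.62, 0.785, 0.004]
wrist_force: [0.9, 0.5, 0.3]
grip_width: 68.4
```

```bash
python3 -c "
from go import *
im,d=grab('side','3');crop(im,170,140,80,65,9,'pics/side3c.png')
# block grasp: 
go((421.7,-237.8,110),tool(163))
print(tool(163).as_quat())"
```

```text
t 5.4 pos [436.2 333.8 157.2] F [0.  0.5 0.1] gw 68.2 j [ 0.65  0.27 -0.33  0.96 -0.    1.99]
SHIFT [-552.9 -146.4   45.1] TURN [ 3.600e-01  4.000e-02 -5.964e+01]
[0.14780941 0.98901586 0.         0.        ]
```

View pics/side3c.png

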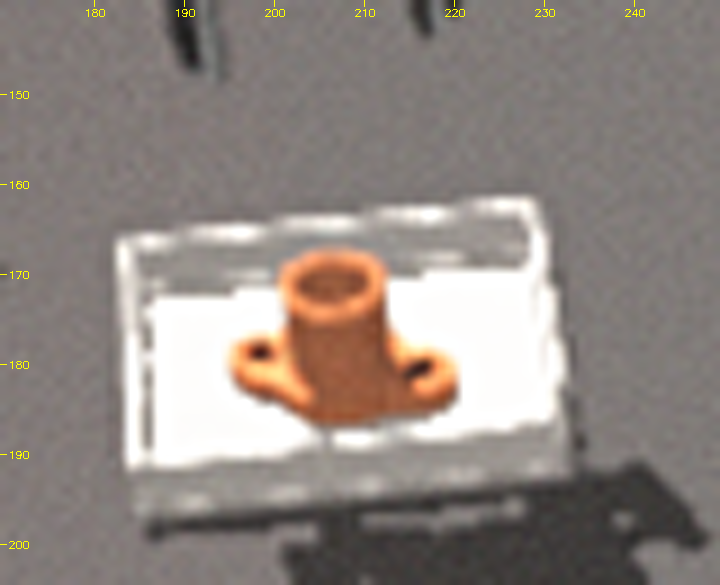

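The side view shows the gland flat on the tray floor, spigot at (206,171) and flange clear of all four walls. Next is the block.

Call:
{"name": "play_rows", "arguments": {"plan": "-553 -146 30 0 0 -60 0.95;-553 -146 30 0 0 -60 0.95;-553 -146 30 0 0 -60 0.95;-553 -146 30 0 0 -60 0.95;-553 -146 30 0 0 -60 0.95;-553 -146 30 0 0 -60 0.95;-553 -146 30 0 0 -60 0.95;-553 -146 30 0 0 -60 0.95;-553 -146 30 0 0 -60 0.95;-553 -146 30 0 0 -60 0.95"}}

```text
time_s: 6.4
eef_pos: [422.3, -128.5, 129.1]
tool_rot: [-0.001, 0.144, 0.99, 0.0]
wrist_force: [0.6, 0.4, 1.0]
grip_width: 81.3
```

```bash
python3 -c "
from go import *
go((421.7,-237.8,100),tool(163))"
```

```text
t 6.4 pos [ 422.3 -128.5  129.1] F [0.6 0.4 1. ] gw 81.3 j [-0.3   0.12 -0.6   0.85  0.   -0.01]
SHIFT [ -30.7 -104.9   29. ] TURN [ 0.   -0.08  0.39]
```

Call:
{"name": "play_rows", "arguments": {"plan": "-31 -105 29 0 0 0 0.95;-31 -105 29 0 0 0 0.95;-31 -105 29 0 0 0 0.95;-31 -105 29 0 0 0 0.95;-31 -105 29 0 0 0 0.95"}}

```text
time_s: 6.9
eef_pos: [422.4, -235.2, 100.5]
tool_rot: [-0.001, 0.145, 0.989, 0.001]
wrist_force: [0.5, -0.5, 0.6]
grip_width: 81.2
```

```bash
python3 -c "
from go import *
go((421.7,-237.8,31),tool(163))
for n in ('side','top'):
    im,d=grab(n,'4');p=proj(n,(421,-238,60));crop(im,int(p[0])-40,int(p[1])-35,80,70,8,f'pics/{n}4c.png')
"
```

```text
t 6.9 pos [ 422.4 -235.2  100.5] F [ 0.5 -0.5  0.6] gw 81.2 j [-0.51  0.22 -0.55  0.8   0.   -0.22]
SHIFT [-0.3 -2.7 69.5] TURN [ 0.06 -0.12  0.35]
```

View pics/side4c.png

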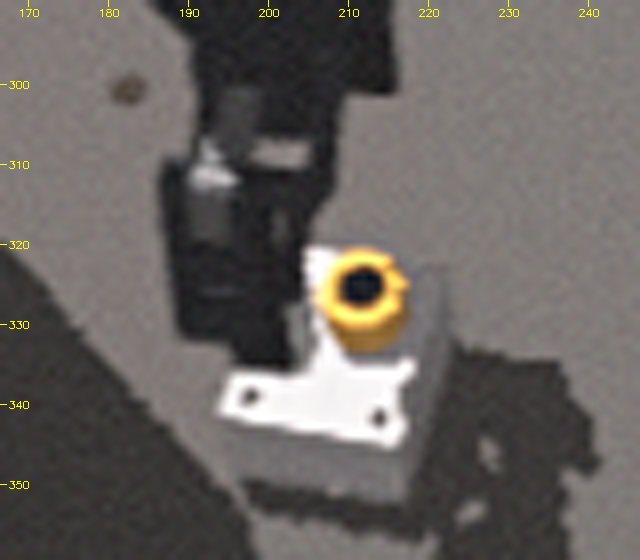

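The side view shows the near finger, tip at about (202,335), in front of the block's far side. The bush is at (211,325), and the jaws are lined up with the block's y faces.

```bash
python3 -c "
from go import *
go((421.7,-237.8,31),tool(163))
"
```

```text
t 7.0 pos [ 423.  -234.8  101.2] F [-0.2 -0.  -0. ] gw 81.3 j [-0.51  0.22 -0.55  0.8   0.   -0.22]
SHIFT [ 0.3 -3.3 70.2] TURN [ 0.04 -0.05  0.46]
```

Call:
{"name": "play_rows", "arguments": {"plan": "0 -3 30 0 0 0.4 0.95;0 -3 55 0 0 0.4 0.95;0 -3 65 0 0 0.4 0.95;0 -3 70 0 0 0.4 0.95;0 -3 70 0 0 0.4 0.95;0 -3 70 0 0 0.4 0.5;0 -3 70 0 0 0.4 0.5;0 -3 70 0 0 0.4 0.5;0 -3 70 0 0 0.4 0.5;0 -3 70 0 0 0.4 0.5", "force": 60}}

```text
time_s: 8.0
eef_pos: [423.6, -238.8, 32.7]
tool_rot: [0.001, 0.148, 0.989, 0.001]
wrist_force: [1.2, 3.9, 6.9]
grip_width: 55.1
```

```bash
python3 -c "
from go import *
go((421.7,-237.8,101),tool(163))
im,d=grab('side','5');p=proj('side',(421,-238,60));crop(im,int(p[0])-40,int(p[1])-35,80,70,8,f'pics/side5c.png')
"
```

```text
t 8.0 pos [ 423.6 -238.8   32.7] F [1.2 3.9 6.9] gw 55.1 j [-0.51  0.31 -0.62  0.64  0.   -0.22]
SHIFT [  1.9   0.5 -68.3] TURN [ 0.11  0.14 -0.01]
```

View pics/side5c.png

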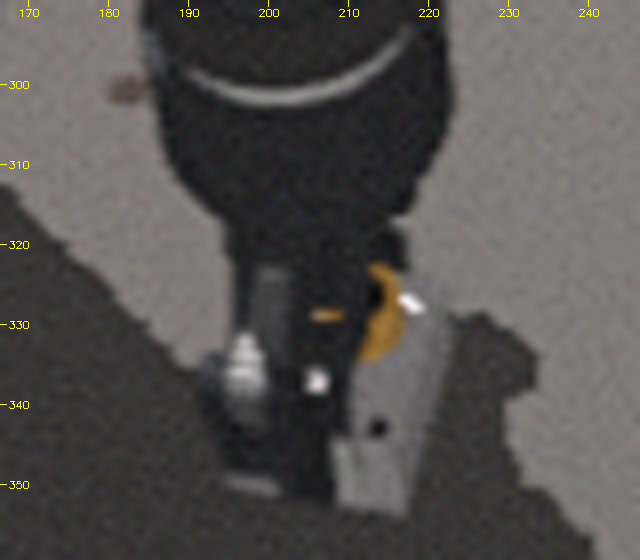

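The jaws are closed on the block at 55.1 mm, with the bush clear between the fingers at (214,328).

Call:
{"name": "play_rows", "arguments": {"plan": "0 0 -20 0 0 0 0.4;0 0 -50 0 0 0 0.4;0 0 -70 0 0 0 0.4;0 0 -70 0 0 0 0.4"}}

```text
time_s: 8.45
eef_pos: [423.9, -240.2, 103.7]
tool_rot: [0.002, 0.148, 0.989, -0.001]
wrist_force: [1.3, -0.3, -7.1]
grip_width: 54.5
```

```bash
python3 -c "
from go import *
print(pw(-98,-33,100))
go(pw(-98,-33,100),tool(202.4))
"
```

```text
[525.57294933  30.54147538 100.        ]
t 8.45 pos [ 423.9 -240.2  103.7] F [ 1.3 -0.3 -7.1] gw 54.5 j [-0.52  0.22 -0.54  0.8  -0.   -0.22]
SHIFT [-17.8 288.7   3.5] TURN [ -0.16   0.22 -39.45]
```

Call:
{"name": "play_rows", "arguments": {"plan": "-18 289 4 0 0 -39.5 0.4;-18 289 4 0 0 -39.5 0.4;-18 289 4 0 0 -39.5 0.4;-18 289 4 0 0 -39.5 0.4;-18 289 4 0 0 -39.5 0.4;-18 289 4 0 0 -39.5 0.4;-18 289 4 0 0 -39.5 0.4;-18 289 4 0 0 -39.5 0.4;-18 289 4 0 0 -39.5 0.4;-18 289 4 0 0 -39.5 0.4"}}

```text
time_s: 9.45
eef_pos: [523.2, 30.8, 96.6]
tool_rot: [-0.001, -0.194, 0.981, -0.0]
wrist_force: [-0.8, 0.2, -6.2]
grip_width: 54.4
```

```bash
python3 -c "
from go import *
go(pw(-98,-33,33),tool(202.4))
for n in ('side','top'):
    im,d=grab(n,'6');p=proj(n,(550,50,60));crop(im,int(p[0])-50,int(p[1])-50,100,80,8,f'pics/{n}6c.png')
go(pw(-98,-33,33),tool(202.4))
"
```

```text
t 9.45 pos [523.2  30.8  96.6] F [-0.8  0.2 -6.2] gw 54.4 j [ 0.06  0.3  -0.46  0.82 -0.   -0.33]
SHIFT [-2.2 -1.1 63.6] TURN [ 0.01 -0.09 -0.03]
t 9.55 pos [523.8  30.8  97.1] F [ 0.6  0.3 -6.3] gw 54.8 j [ 0.06  0.3  -0.46  0.82 -0.   -0.33]
SHIFT [-1.6 -1.  64.1] TURN [ 0.   -0.03 -0.04]
```

View pics/side6c.png

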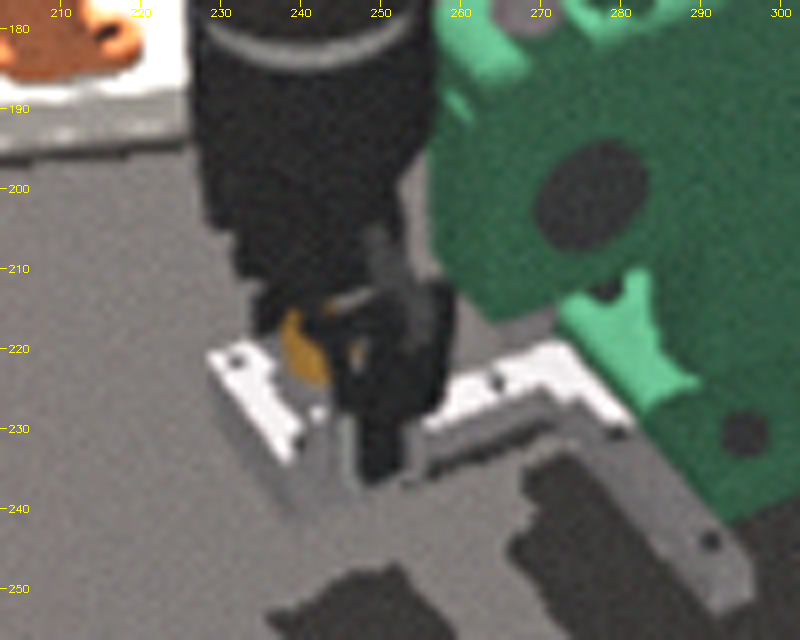

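View pics/top6c.png

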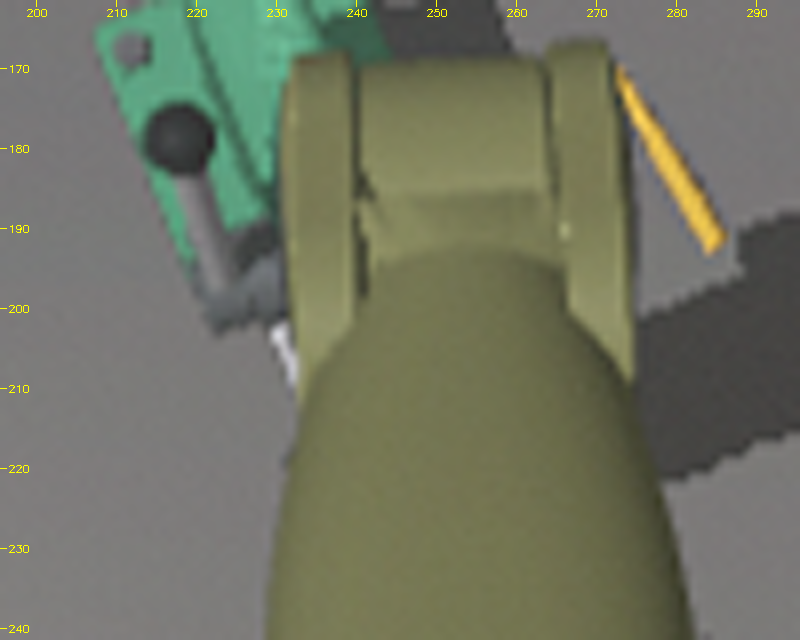

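```bash
python3 -c "
from h import *
for z in range(100,600,50): print(z,proj('side',(432,336,z))*[800/512,600/384])
im,d=load('side','6');cv2.imwrite('pics/side6.png',cv2.resize(im[:,:,::-1],(800,600)))
for z in range(100,400,50): print(z,proj('side',(523.8,30.8,z))*[800/512,600/384])
"
```

```text
100 [320.02965129 244.72214609]
150 [317.7311281  223.17298546]
200 [315.32836329 200.60205944]
250 [312.81465968 176.93987598]
300 [310.1828046  152.11107323]
350 [307.42503224 126.03388446]
400 [304.53298624  98.61956681]
450 [301.49768383  69.77179901]
500 [298.30948373  39.38605807]
550 [294.95806133   7.34899151]
100 [380.61503974 347.3561598 ]
150 [379.54326778 324.33832942]
200 [378.41039283 299.97657962]
250 [377.21132637 274.15586322]
300 [375.9404404  246.74846462]
350 [374.59150258 217.61237303]
```

View pics/side6.png

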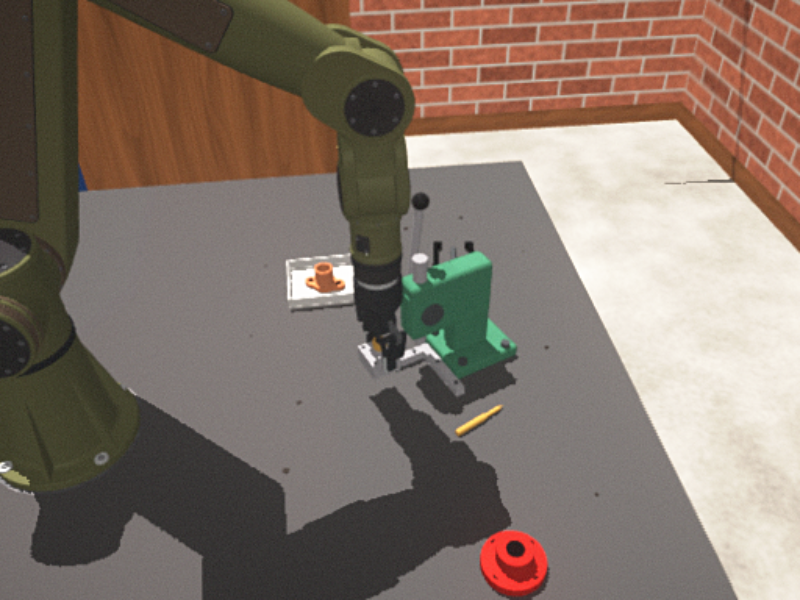

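The side view shows the block held level at (378,355), with the wrist column clear of the press head. The wider joint is well above it.

Call:
{"name": "play_rows", "arguments": {"plan": "-1 -1 30 0 0 0 0.4;-1 -1 50 0 0 0 0.4;-1 -1 58 0 0 0 0.4;-1 -1 62 0 0 0 0.4;-1 -1 64 0 0 0 0.4;-1 -1 64 0 0 0 0.4"}}

```text
time_s: 10.15
eef_pos: [526.2, 31.3, 33.9]
tool_rot: [0.001, -0.195, 0.981, -0.0]
wrist_force: [0.4, 0.2, -7.5]
grip_width: 54.6
```

```bash
python3 -c "
from go import *
go(pw(-98,-33,33),tool(202.4))
"
```

```text
t 10.15 pos [526.2  31.3  33.9] F [ 0.4  0.2 -7.5] gw 54.6 j [ 0.06  0.38 -0.52  0.68  0.   -0.33]
SHIFT [ 0.8 -0.4  0.9] TURN [-0.02  0.06  0.05]
```

Call:
{"name": "play_rows", "arguments": {"plan": "0 0 1 0 0 0 0.4;0 0 2 0 0 0 0.4;0 0 2 0 0 0 0.4"}}

```text
time_s: 10.45
eef_pos: [526.4, 31.4, 32.8]
tool_rot: [0.001, -0.195, 0.981, -0.0]
wrist_force: [-2.8, -0.0, 5.8]
grip_width: 54.6
```

Call:
{"name": "play_rows", "arguments": {"plan": "0 0 0 0 0 0 0.95;0 0 0 0 0 0 0.95;0 0 0 0 0 0 0.95;0 0 -40 0 0 0 0.95;0 0 -80 0 0 0 0.95;40 0 -80 0 0 0 0.5;70 0 -80 0 0 0 0;70 0 -80 0 0 0 0"}}

```text
time_s: 11.25
eef_pos: [457.0, 3.7, 111.2]
tool_rot: [-0.001, -0.194, 0.981, 0.0]
wrist_force: [-0.4, 0.4, -0.4]
grip_width: 38.7
```

```bash
python3 -c "
from go import *
go(pw(-175,-33,110),tool(202.4,35,202.4))
im,d=grab('side','7');p=proj('side',(550,50,60));crop(im,int(p[0])-60,int(p[1])-50,100,80,8,f'pics/side7c.png')
"
```

```text
t 11.25 pos [457.    3.7 111.2] F [-0.4  0.4 -0.4] gw 38.7 j [ 0.01  0.17 -0.59  0.82 -0.   -0.38]
SHIFT [ 3.4 -1.3  1.2] TURN [ 4.000e-02 -3.516e+01 -1.000e-02]
```

View pics/side7c.png

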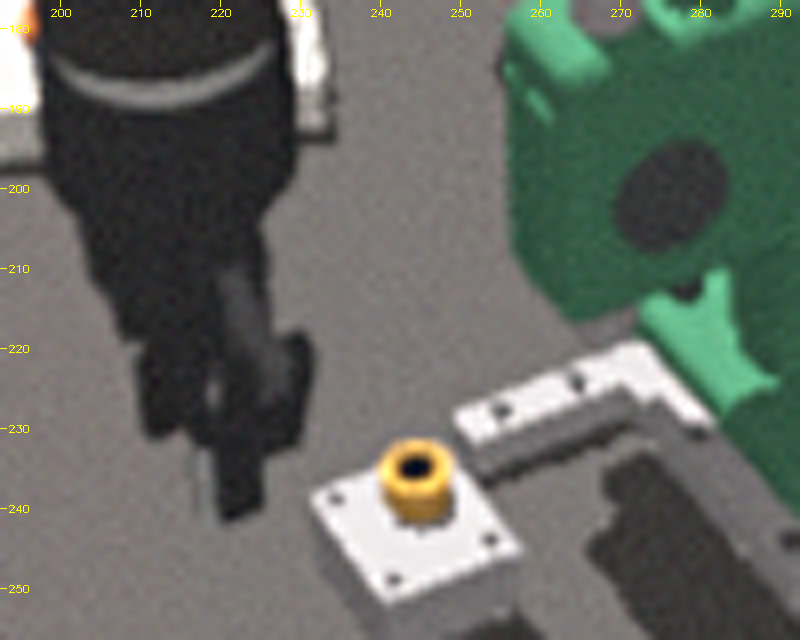

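```bash
cat > rel.py <<'E'
from fit import *
def side_rel(corners,bush=None,dz=3.7):
    o=[('side',(-60,16,18),(249.2,228)),('side',(-60,0,18),(252.3,232)),('side',(0,0,18),(270.5,225)),('side',(16,16,18),(273.3,219)),('side',(16,-110,18),(297,246))]
    p,r=fit(o,(603,98,.39),dz=dz);print('press side-only',p.round(3))
    o=[('side',(*k,30),u) for k,u in corners]
    if bush: o.append(('side',(6,9,44),bush))
    b,r=fit(o,(550,50,.39),dz=dz);c,s=np.cos(p[2]),np.sin(p[2]);d=b[:2]-p[:2]
    print('block world',b.round(3),'in press',[round(c*d[0]+s*d[1],1),round(-s*d[0]+c*d[1],1)],'dyaw deg',np.degrees(b[2]-p[2]).round(2),'res',r.round(1).tolist())
E
python3 -c "
from rel import *
side_rel([((-25,28),(231.2,238.5)),((25,-28),(257.5,245)),((-25,-28),(240.5,252))],(244.3,234.8))
from go import *
go(pw(-175,-33,110),tool(202.4,35,202.4))
"
```

```text
press side-only [6.03063e+02 9.70670e+01 4.01000e-01]
block world [5.22692e+02 2.70850e+01 3.89000e-01] in press [np.float64(-101.3), np.float64(-33.0)] dyaw deg -0.74 res [[-0.2, -0.1], [0.1, 0.0], [0.0, -0.1], [0.1, 0.2]]
t 11.3 pos [459.5   4.2 111.5] F [ 1.5 -0.1  0.1] gw 30.8 j [ 0.01  0.17 -0.59  0.81  0.   -0.38]
SHIFT [ 5.8 -0.8  1.5] TURN [ 1.000e-02 -3.501e+01  1.000e-02]
```

The block stands upright in front of the fence, bush at (244,235). Its top corners are at (231,238), (240,252) and (257,245). That puts it at about (-101,-33) mm in the press frame, under 1° off square.

Call:
{"name": "play_rows", "arguments": {"plan": "6 -1 1 0 -8 0 0;6 -1 1 0 -16 0 0;6 -1 1 0 -24 0 0;6 -1 1 0 -32 0 0;6 -1 1 0 -35 0 0;6 -1 1 0 -35 0 0;6 -1 1 0 -35 0 0"}}

```text
time_s: 12.0
eef_pos: [475.7, -7.0, 127.2]
tool_rot: [0.279, -0.189, 0.939, 0.065]
wrist_force: [0.5, 0.8, -0.7]
grip_width: -0.1
```

```bash
python3 -c "
from go import *
go(pw(-165,-33,30),tool(202.4,35,202.4))
im,d=grab('side','8');p=proj('side',(550,50,60));crop(im,int(p[0])-75,int(p[1])-50,110,80,7,f'pics/side8c.png')
"
```

```text
t 12.0 pos [475.7  -7.  127.2] F [ 0.5  0.8 -0.7] gw -0.1 j [-0.23 -0.12 -1.02  0.18  0.34 -0.55]
SHIFT [58.8 14.2 78. ] TURN [ 1.12 -1.74  0.  ]
```

View pics/side8c.png

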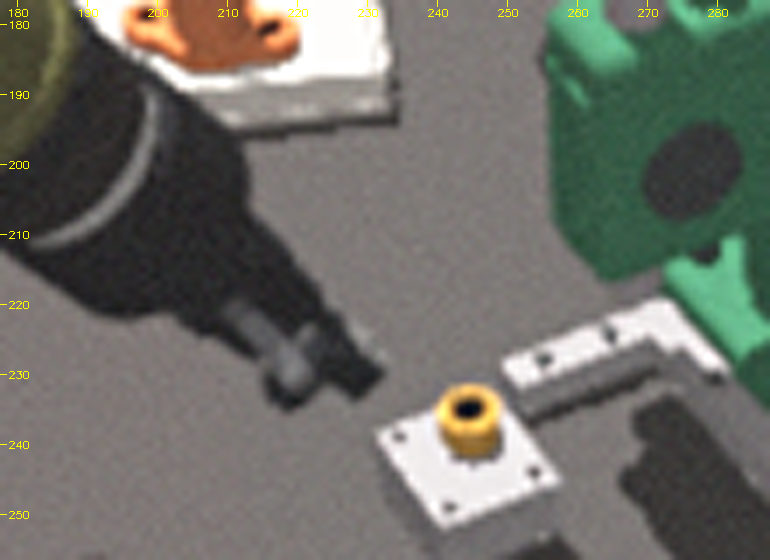

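The lean went out of reach: joint 3 is at its limit this close to the base. The pusher tip is at (230,230), not touching anything. I'll push the first stretch at 20° and lean further for the last part.

```bash
python3 -c "
from go import *
go(pw(-150,-33,100),tool(202.4,20,202.4))
"
```

```text
t 12.05 pos [475.3  -6.6 126.9] F [ 0.3  0.2 -0.9] gw 0.1 j [-0.23 -0.12 -1.02  0.18  0.34 -0.55]
SHIFT [ 7.5 14.6 27.5] TURN [ 1.16 13.23  0.18]
```

Call:
{"name": "play_rows", "arguments": {"plan": "7 15 27 1 13 0 0;7 15 27 1 13 0 0;7 15 27 1 13 0 0;7 15 27 1 13 0 0"}}

```text
time_s: 12.45
eef_pos: [478.0, 11.6, 100.9]
tool_rot: [0.173, -0.194, 0.965, 0.035]
wrist_force: [-0.7, -0.9, -1.1]
grip_width: 0.1
```

```bash
python3 -c "
from go import *
go(pw(-155,-33,33),tool(202.4,20,202.4))
"
```

```text
t 12.45 pos [478.   11.6 100.9] F [-0.7 -0.9 -1.1] gw 0.1 j [-0.08 -0.   -0.88  0.37  0.16 -0.45]
SHIFT [29.1 -0.7 61.6] TURN [0.15 0.37 0.29]
```

Call:
{"name": "play_rows", "arguments": {"plan": "29 -1 20 0 0.4 0.3 0;29 -1 45 0 0.4 0.3 0;29 -1 60 0 0.4 0.3 0;29 -1 62 0 0.4 0.3 0;29 -1 62 0 0.4 0.3 0"}}

```text
time_s: 12.95
eef_pos: [472.1, 7.5, 32.8]
tool_rot: [0.169, -0.19, 0.966, 0.035]
wrist_force: [0.5, 0.2, 0.9]
grip_width: 0.4
```

```bash
python3 -c "
from go import *
go(pw(-155,-33,33),tool(202.4,20,202.4))
im,d=grab('side','9');p=proj('side',(550,50,60));crop(im,int(p[0])-75,int(p[1])-50,110,80,7,f'pics/side9c.png')
go(pw(-104,-33,33),tool(202.4,20,202.4))
"
```

```text
t 12.95 pos [472.1   7.5  32.8] F [0.5 0.2 0.9] gw 0.4 j [-0.09  0.12 -0.96  0.18  0.16 -0.45]
SHIFT [-1.2  0.9  0.2] TURN [ 0.11 -0.09 -0.14]
t 13.0 pos [472.8   7.5  33.5] F [-0.5  0.2  0. ] gw -0.3 j [-0.09  0.12 -0.96  0.18  0.16 -0.45]
SHIFT [-48.3   1.3  18.1] TURN [ 0.08 -0.02 -0.12]
```

View pics/side9c.png

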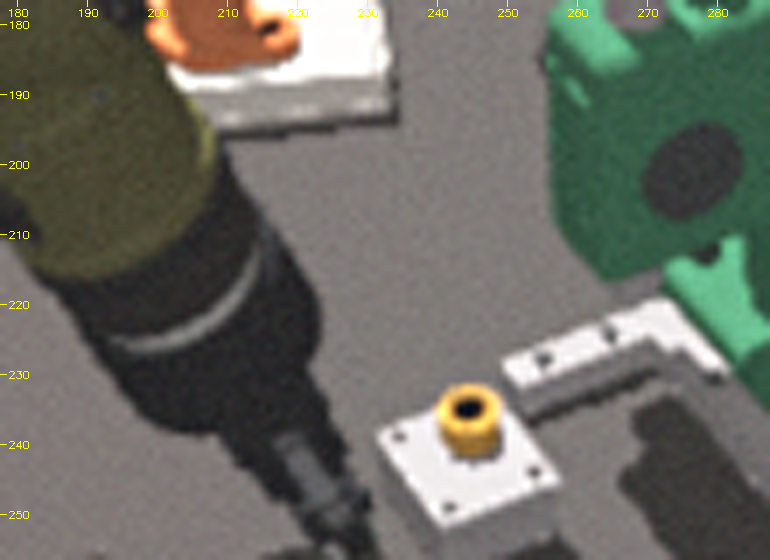

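The pusher has come down behind the block's near face, tip near (230,256), and the block hasn't moved.

Call:
{"name": "play_rows", "arguments": {"plan": "-6 0.2 2 0 0 0 0;-12 0.4 4 0 0 0 0;-16 0.5 6 0 0 0 0;-20 0.6 7.5 0 0 0 0;-24 0.8 9 0 0 0 0;-28 0.9 10.5 0 0 0 0;-28 0.9 10.5 0 0 0 0"}}

```text
time_s: 13.7
eef_pos: [501.0, 20.1, 33.0]
tool_rot: [0.17, -0.191, 0.966, 0.034]
wrist_force: [-0.6, -0.2, -0.8]
grip_width: -0.4
```

```bash
python3 -c "
from go import *
im,d=grab('side','10');p=proj('side',(550,50,60));crop(im,int(p[0])-75,int(p[1])-40,110,80,7,f'pics/side10c.png')
go(pw(-104,-33,33),tool(202.4,20,202.4))
print(wp(arm.get_state()['eef_pos']))
"
```

```text
t 13.75 pos [500.9  20.1  33. ] F [-1.  -0.2  0.1] gw 0.2 j [-0.05  0.17 -0.91  0.18  0.15 -0.42]
SHIFT [-19.5   0.3   7.1] TURN [ 0.08 -0.03 -0.07]
[-124.77484182  -33.29305488]
```

View pics/side10c.png

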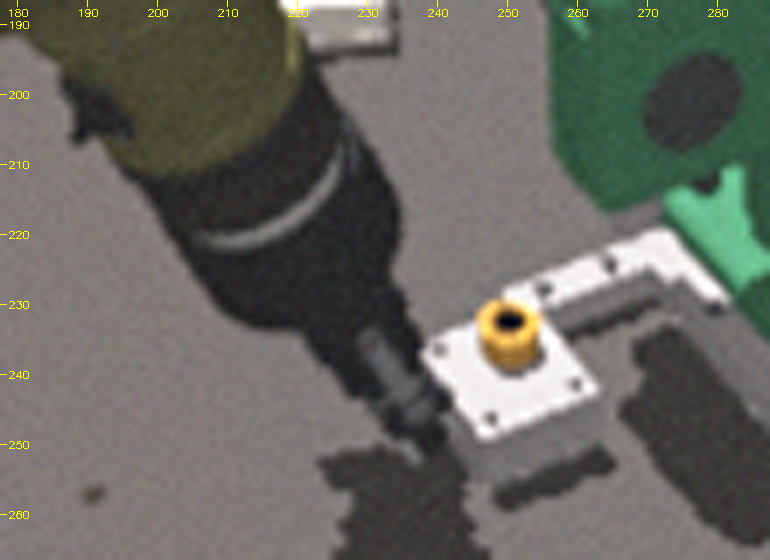

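```bash
python3 -c "
from rel import *
side_rel([((-25,28),(237.5,236.5)),((25,-28),(263,242)),((-25,-28),(247,249.2))],(250.4,232.3))
"
```

```text
press side-only [6.03063e+02 9.70670e+01 4.01000e-01]
block world [5.39342e+02 3.45920e+01 4.11000e-01] in press [np.float64(-83.1), np.float64(-32.6)] dyaw deg 0.55 res [[-0.6, -0.4], [0.7, 0.2], [0.0, 0.1], [-0.0, 0.1]]
```

The block has slid straight, bush at (250,232). It's now at about (-83,-33) mm and 0.5° from square, so I'll keep pushing.

Call:
{"name": "play_rows", "arguments": {"plan": "-5 0.1 2 0 0 0 0;-10 0.2 3.6 0 0 0 0;-15 0.3 5.5 0 0 0 0;-20 0.4 7.3 0 0 0 0;-24 0.5 8.8 0 0 0 0;-24 0.5 8.8 0 0 0 0;-10 0.2 3.6 0 0 0 0;-10 0.2 3.6 0 0 0 0"}}

```text
time_s: 14.55
eef_pos: [508.5, 23.7, 32.7]
tool_rot: [0.169, -0.19, 0.966, 0.035]
wrist_force: [-0.7, 0.9, -0.1]
grip_width: -0.3
```

```bash
python3 -c "
from go import *
im,d=grab('side','11');p=proj('side',(550,50,60));crop(im,int(p[0])-75,int(p[1])-40,110,80,7,f'pics/side11c.png')
s=arm.get_state();print(wp(s['eef_pos']))
go(pw(-120,-33,34),tool(202.4,33,202.4))
"
```

```text
[-115.45695795  -33.11708472]
t 14.6 pos [509.5  23.8  33.1] F [-0.1 -1.2  0.1] gw 0.3 j [-0.04  0.18 -0.89  0.18  0.14 -0.41]
SHIFT [ 4.   0.1 -2.4] TURN [  0.06 -13.04  -0.14]
```

View pics/side11c.png

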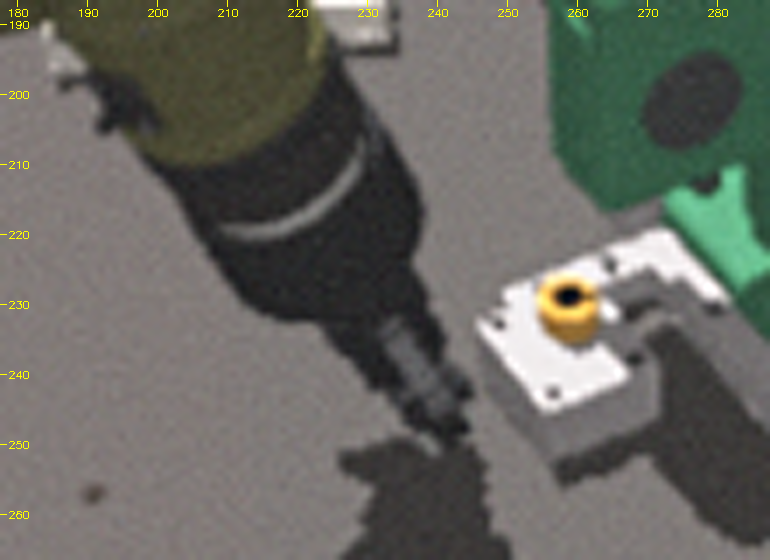

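The block sits by the side fence, bush at (259,229) and near corner at (256,245). It is still square, with the tool backed off.

```bash
python3 -c "
from rel import *
side_rel([((-25,28),(245.8,232.5)),((25,-28),(271.5,238)),((-25,-28),(255.8,245.3))],(258.7,228.6))
from go import *
go(pw(-118,-33,31),tool(202.4,30,202.4))
"
```

```text
press side-only [6.03063e+02 9.70670e+01 4.01000e-01]
block world [5.63033e+02 4.61660e+01 4.19000e-01] in press [np.float64(-56.7), np.float64(-31.2)] dyaw deg 1.03 res [[-0.5, -0.2], [0.5, 0.2], [-0.0, -0.1], [0.0, 0.0]]
t 14.6 pos [509.5  23.8  33.1] F [-0.1 -1.2  0.1] gw 0.3 j [-0.04  0.18 -0.89  0.18  0.14 -0.41]
SHIFT [3.1 0.1 1.1] TURN [  0.07 -10.04  -0.14]
```

Call:
{"name": "play_rows", "arguments": {"plan": "2 0 1 0 -5 0 0;2 0 1 0 -10 0 0;2 0 1 0 -10 0 0;2 0 1 0 -10 0 0"}}

```text
time_s: 15.0
eef_pos: [514.7, 22.0, 34.0]
tool_rot: [0.249, -0.187, 0.949, 0.052]
wrist_force: [-0.8, -0.1, 0.4]
grip_width: 0.2
```

```bash
python3 -c "
from go import *
s=arm.get_state();print(wp(s['eef_pos']))
go(pw(-118,-33,31),tool(202.4,30,202.4))
go(pw(-72,-33,31),tool(202.4,30,202.4))
"
```

```text
[-111.31534655  -36.73708368]
t 15.0 pos [514.7  22.   34. ] F [-0.8 -0.1  0.4] gw 0.2 j [-0.1   0.16 -1.02 -0.07  0.24 -0.43]
SHIFT [ 7.3  3.7 -0.7] TURN [ 0.29 -0.58 -0.17]
t 15.0 pos [514.7  22.   34. ] F [-0.8 -0.1  0.4] gw 0.2 j [-0.1   0.16 -1.02 -0.07  0.24 -0.43]
SHIFT [-32.8   3.7  21.9] TURN [ 0.29 -0.58 -0.17]
```

Call:
{"name": "play_rows", "arguments": {"plan": "-2 5.7 5 0 0 0 0;-5 5.7 6.2 0 0 0 0;-5 5.7 6.2 0 0 0 0"}}

```text
time_s: 15.3
eef_pos: [519.8, 31.2, 30.9]
tool_rot: [0.249, -0.188, 0.949, 0.052]
wrist_force: [0.0, 0.0, 0.5]
grip_width: 0.3
```

```bash
python3 -c "
from go import *
s=arm.get_state();print(wp(s['eef_pos']))
go(pw(-72,-31,30),tool(202.4,30,202.4))
"
```

```text
[-103.053165    -30.19105841]
t 15.3 pos [519.8  31.2  30.9] F [0.  0.  0.5] gw 0.3 j [-0.07  0.17 -1.02 -0.09  0.23 -0.41]
SHIFT [-26.6  -0.9  16. ] TURN [ 0.35 -0.53 -0.05]
```

Call:
{"name": "play_rows", "arguments": {"plan": "-4 0 2.4 0 0 0 0;-8 0 4.8 0 0 0 0;-12 0 7.2 0 0 0 0;-16 0 9.6 0 0 0 0;-19 0 11.4 0 0 0 0;-19 0 11.4 0 0 0 0"}}

```text
time_s: 15.9
eef_pos: [540.4, 39.0, 30.3]
tool_rot: [0.249, -0.188, 0.949, 0.052]
wrist_force: [-1.4, -0.2, -0.4]
grip_width: -0.1
```

```bash
python3 -c "
from go import *
im,d=grab('side','12');p=proj('side',(550,50,60));crop(im,int(p[0])-65,int(p[1])-45,110,80,7,f'pics/side12c.png')
s=arm.get_state();print(wp(s['eef_pos']))
go(pw(-72,-31,30),tool(202.4,30,202.4))
"
```

```text
[-81.01916815 -30.80469142]
t 15.95 pos [540.4  39.   30.4] F [-0.8  0.1 -0.9] gw -0.0 j [-0.05  0.2  -0.98 -0.08  0.22 -0.39]
SHIFT [-7.6 -0.2  4.8] TURN [ 0.31 -0.51 -0.1 ]
```

View pics/side12c.png

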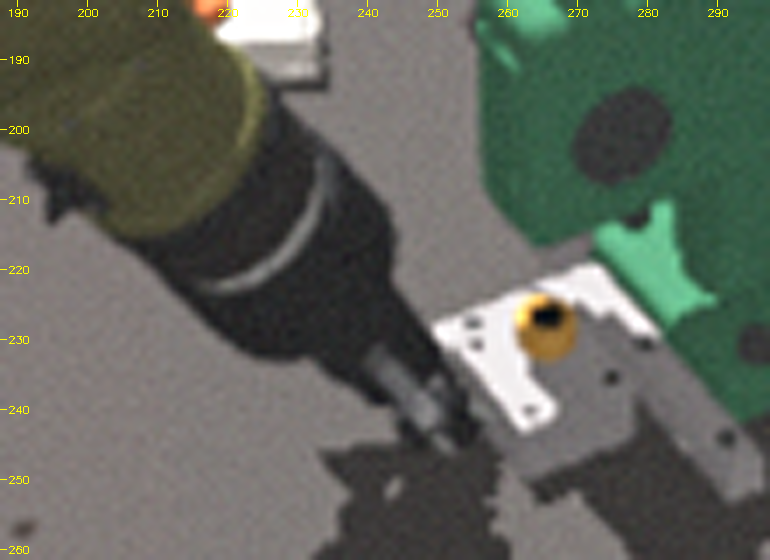

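```bash
cat > exp.py <<'E'
from h import *
def e(l,p=(603.06,97.07,.396),dz=3.7):
    c,s=np.cos(p[2]),np.sin(p[2]);return proj('side',(p[0]+c*l[0]-s*l[1],p[1]+s*l[0]+c*l[1],l[2]+dz))
if __name__=="__main__":
    for l in [(-19,-19,44),(-50,-56,30),(-50,0,30),(0,-56,30),(-50,-56,0),(0,-56,0)]: print(l,e(l).round(1))
E
python3 exp.py
python3 -c "
from rel import *
side_rel([((-25,-28),(262.3,243.4))],(265.7,227.0))
"
```

```text
(-19, -19, 44) [268.4 223.8]
(-50, -56, 30) [265.3 240. ]
(-50, 0, 30) [255.  227.3]
(0, -56, 30) [281.4 233.4]
(-50, -56, 0) [265.3 247.9]
(0, -56, 0) [281.2 241.3]
press side-only [6.03063e+02 9.70670e+01 4.01000e-01]
block world [5.81952e+02 5.01900e+01 3.86000e-01] in press [np.float64(-37.8), np.float64(-34.9)] dyaw deg -0.89 res [[-0.0, 0.0], [0.0, -0.0]]
```

The block is at about (-38,-35) mm, bush at (266,227). It needs roughly 12 mm more in x and 6 mm in y.

Call:
{"name": "play_rows", "arguments": {"plan": "-2.5 0 1.5 0 0 0 0;-5 0 3 0 0 0 0;-7 0 4 0 0 0 0;-7 0 4 0 0 0 0"}}

```text
time_s: 16.35
eef_pos: [548.0, 42.0, 30.5]
tool_rot: [0.249, -0.188, 0.949, 0.052]
wrist_force: [-2.3, -1.4, -0.3]
grip_width: -0.0
```

Call:
{"name": "play_rows", "arguments": {"plan": "-1 0 0.6 0 0 0 0;-2 0 1.2 0 0 0 0;-2 0 1.2 0 0 0 0"}}

```text
time_s: 16.65
eef_pos: [550.2, 42.9, 30.5]
tool_rot: [0.249, -0.188, 0.949, 0.052]
wrist_force: [-1.9, -0.1, -2.3]
grip_width: -0.1
```

Call:
{"name": "play_rows", "arguments": {"plan": "-1 0 0.6 0 0 0 0;-2 0 1.2 0 0 0 0;-2 0 1.2 0 0 0 0"}}

```text
time_s: 16.95
eef_pos: [551.5, 43.4, 30.2]
tool_rot: [0.249, -0.187, 0.949, 0.052]
wrist_force: [-7.9, -3.8, 4.3]
grip_width: -0.3
```

Call:
{"name": "play_rows", "arguments": {"plan": "-1 0 0.6 0 0 0 0;-1.5 0 0.9 0 0 0 0;-1.5 0 0.9 0 0 0 0"}}

```text
time_s: 17.25
eef_pos: [551.7, 43.6, 29.4]
tool_rot: [0.248, -0.187, 0.949, 0.052]
wrist_force: [-13.8, -6.6, 8.4]
grip_width: 0.0
```

```bash
python3 -c "
from go import *
im,d=grab('side','13');p=proj('side',(550,50,60));crop(im,int(p[0])-25,int(p[1])-30,70,55,11,f'pics/side13c.png')
s=arm.get_state();print(wp(s['eef_pos']))
go(pw(-72,-31,30),tool(202.4,30,202.4))
"
```

```text
[-68.92663348 -30.90925544]
t 17.3 pos [551.7  43.6  29.4] F [-13.   -6.2   8.9] gw 0.0 j [-0.04  0.22 -0.96 -0.08  0.21 -0.37]
SHIFT [ 2.4 -0.1 -2. ] TURN [ 0.25 -0.7  -0.19]
```

View pics/side13c.png

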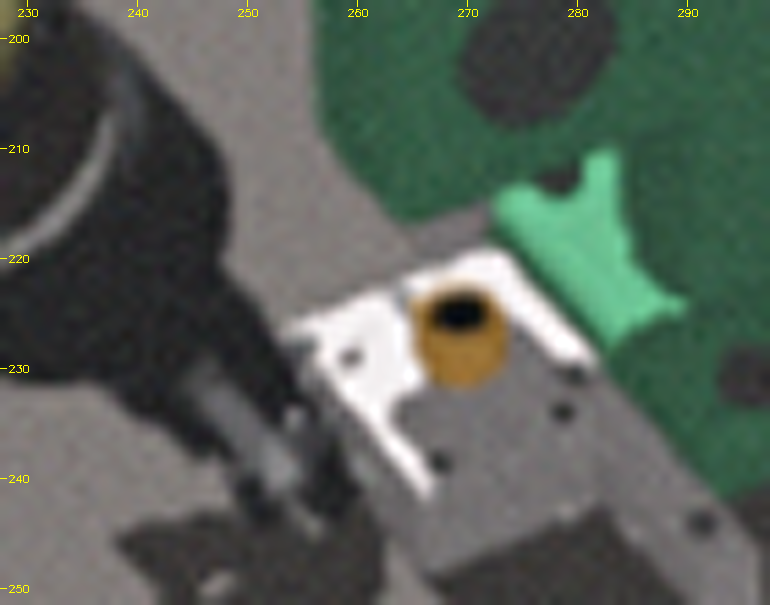

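The block is against the rear fence: bush at (269,225), near corner at (267,241), wrist force 15 N. About 6 mm in y is left. I'll back off and set up the sideways push.

Call:
{"name": "play_rows", "arguments": {"plan": "13 0 -7 0 0 0 0;13 0 -7 0 0 0 0;-7 0 -40 0 0 0 0;-27 0 -75 0 0 0 0;-27 0 -75 0 0 0 0"}}

```text
time_s: 17.8
eef_pos: [547.2, 39.0, 116.3]
tool_rot: [0.255, -0.188, 0.947, 0.051]
wrist_force: [1.1, -0.3, 0.7]
grip_width: 0.0
```

```bash
python3 -c "
from go import *
s=arm.get_state();print(wp(s['eef_pos']))
go(pw(-90,-110,115),tool(292.4,30,292.4))
"
```

```text
[-74.75747498 -33.457847  ]
t 17.8 pos [547.2  39.  116.3] F [ 1.1 -0.3  0.7] gw 0.0 j [-0.05  0.03 -0.89  0.16  0.22 -0.39]
SHIFT [ 13.9 -76.5  -6.7] TURN [-45.05   0.19 -77.82]
```

Call:
{"name": "play_rows", "arguments": {"plan": "14 -40 -7 -4 0 -7 0;14 -76 -7 -8 0 -14 0;14 -76 -7 -12 0 -21 0;14 -76 -7 -16 0 -28 0;14 -76 -7 -20 0 -35 0;14 -76 -7 -24 0 -42 0;14 -76 -7 -28 0 -49 0;14 -76 -7 -32 0 -56 0;14 -76 -7 -36 0 -63 0;14 -76 -7 -40 0 -70 0"}}

```text
time_s: 18.8
eef_pos: [557.3, -37.8, 107.4]
tool_rot: [-0.159, 0.758, -0.599, -0.204]
wrist_force: [-0.2, 0.3, -0.5]
grip_width: 0.0
```

```bash
python3 -c "
from go import *
s=arm.get_state();print(wp(s['eef_pos']))
go(pw(-25,-112,110),tool(292.4,30,292.4))
"
```

```text
[ -94.73220319 -108.3188039 ]
t 18.8 pos [557.3 -37.8 107.4] F [-0.2  0.3 -0.5] gw 0.0 j [-0.3   0.55 -0.15  1.16  0.44 -2.17]
SHIFT [ -7.7 -69.4   1.2] TURN [-4.38  0.02 -7.9 ]
```

Call:
{"name": "play_rows", "arguments": {"plan": "-7 -20 1 -2.2 0 -4 0;-7 -45 1 -4.4 0 -8 0;-7 -69 1 -4.4 0 -8 0;-7 -69 1 -4.4 0 -8 0;-7 -69 1 -4.4 0 -8 0"}}

```text
time_s: 19.3
eef_pos: [622.4, -15.1, 109.3]
tool_rot: [-0.144, 0.802, -0.539, -0.215]
wrist_force: [-0.1, 0.3, 0.0]
grip_width: 0.1
```

```bash
python3 -c "
from go import *
s=arm.get_state();print(wp(s['eef_pos']))
go(pw(-25,-110,31),tool(292.4,30,292.4))
im,d=grab('side','14');cv2.imwrite('pics/side14.png',cv2.resize(im[100:340,150:400,::-1],None,fx=3,fy=2.4+.1))
im,d=grab('top','14');crop(im,200,145,90,80,7,'pics/top14c.png')
"
```

```text
[ -25.87442778 -112.06660027]
t 19.3 pos [622.4 -15.1 109.3] F [-0.1  0.3  0. ] gw 0.1 j [-0.23  0.69  0.1   1.3   0.42 -2.25]
SHIFT [37.4 -0.9 68.8] TURN [-0.03  0.03 -0.17]
```

View pics/side14.png

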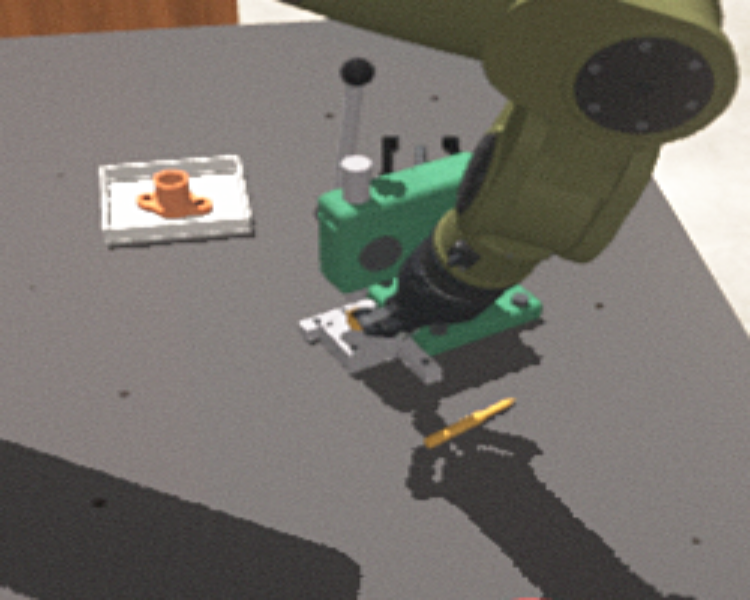

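View pics/top14c.png

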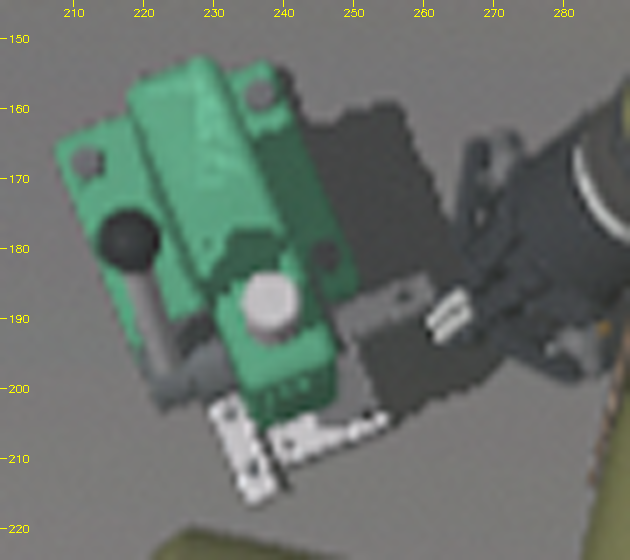

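The top view shows the closed fingertips at (263,190), well to the right of the block. The near edge of the block runs from (238,206) to (254,204), with a small gap to the side fence at (237,207).

```bash
python3 -c "
from go import *
for p in [(273,170),(286,192)]: print(wp(onz('top',*p,6)))
go(pw(-27,-108,31),tool(292.4,30,292.4))
"
```

```text
[  49.10626113 -171.92250825]
[ -42.21192935 -184.37372219]
t 19.4 pos [621.4 -15.5 109.8] F [-1.1  0.5 -0.1] gw -0.2 j [-0.23  0.69  0.09  1.3   0.42 -2.25]
SHIFT [35.9 -0.  70.2] TURN [-0.03  0.05 -0.23]
```

Call:
{"name": "play_rows", "arguments": {"plan": "36 1 20 0 0 0 0;36 1 40 0 0 0 0;36 1 60 0 0 0 0;36 1 68 0 0 0 0;36 1 69 0 0 0 0;36 1 69 0 0 0 0"}}

```text
time_s: 20.0
eef_pos: [619.9, -12.8, 33.3]
tool_rot: [-0.144, 0.802, -0.539, -0.215]
wrist_force: [0.1, -0.2, 1.1]
grip_width: 0.1
```

```bash
python3 -c "
from go import *
s=arm.get_state();print(wp(s['eef_pos']))
go(pw(-27,-78,30),tool(292.4,30,292.4))
im,d=grab('side','15');crop(im,240,205,70,55,11,'pics/side15c.png')
im,d=grab('top','15');crop(im,205,175,70,55,11,'pics/top15c.png')
"
```

```text
[ -27.35999869 -109.03906697]
t 20.0 pos [619.9 -12.8  33.3] F [ 0.1 -0.2  1.1] gw 0.1 j [-0.22  0.76  0.03  1.16  0.42 -2.25]
SHIFT [-25.3  -0.2  18.3] TURN [-0.08  0.01 -0.19]
```

View pics/side15c.png

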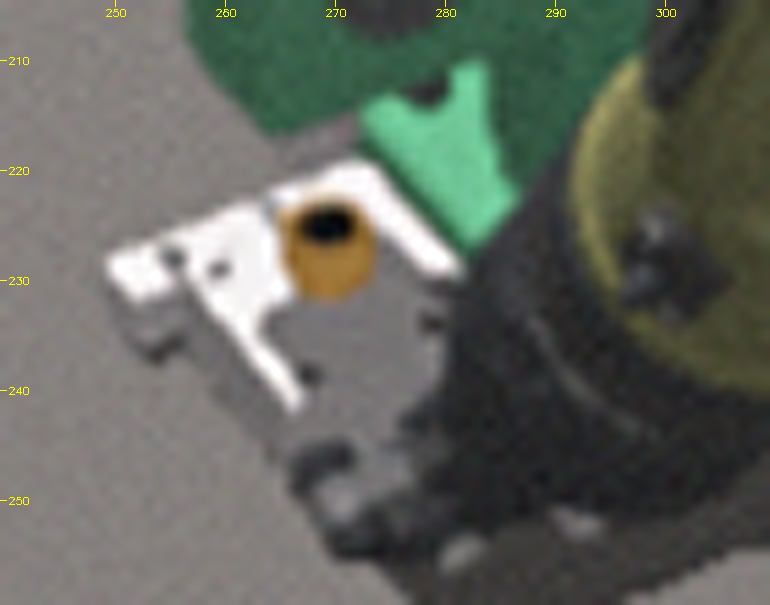

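View pics/top15c.png

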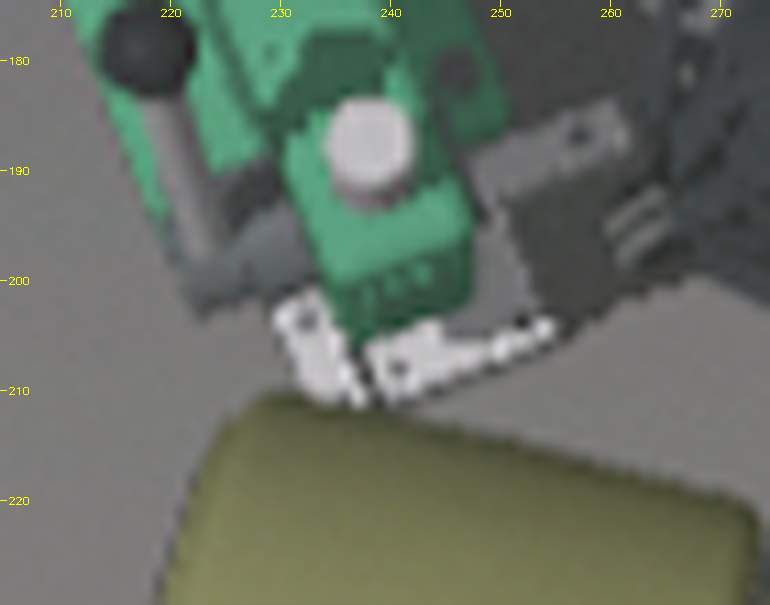

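The side view shows the fingers low beside the block's -y face, with the bush at (269,225). In the top view the finger tips are at (263,195), in line with the middle of the block face at (252,199).

Call:
{"name": "play_rows", "arguments": {"plan": "-5 0 7 0 0 0 0;-11 0 10 0 0 0 0;-16 0 13 0 0 0 0;-18 0 14 0 0 0 0;-18 0 14 0 0 0 0"}}

```text
time_s: 20.6
eef_pos: [610.9, 8.9, 29.5]
tool_rot: [-0.144, 0.802, -0.538, -0.215]
wrist_force: [-1.6, 0.2, -0.6]
grip_width: -0.0
```

Call:
{"name": "play_rows", "arguments": {"plan": "-2 0 1.1 0 0 0 0;-3.5 0 2 0 0 0 0;-3.5 0 2 0 0 0 0"}}

```text
time_s: 20.9
eef_pos: [609.5, 12.1, 29.4]
tool_rot: [-0.144, 0.802, -0.539, -0.215]
wrist_force: [0.3, -0.1, 0.4]
grip_width: -0.1
```

Call:
{"name": "play_rows", "arguments": {"plan": "-1 0 0.6 0 0 0 0;-2 0 1.1 0 0 0 0;-2 0 1.1 0 0 0 0"}}

```text
time_s: 21.2
eef_pos: [609.1, 13.5, 29.4]
tool_rot: [-0.144, 0.802, -0.539, -0.215]
wrist_force: [1.2, -3.7, 0.0]
grip_width: -0.2
```

```bash
python3 -c "
from go import *
s=arm.get_state();print(wp(s['eef_pos']),s['wrist_force'])
"
```

```text
[-27.26345925 -80.58389331] [ 1.15093868 -3.67699966  0.04721495]
```

Contact at 4 N, which is roughly the block's sliding friction. I'll continue in small steps.

Call:
{"name": "play_rows", "arguments": {"plan": "-1 0 0.6 0 0 0 0;-2 0 1.1 0 0 0 0;-2 0 1.1 0 0 0 0"}}

```text
time_s: 21.5
eef_pos: [607.8, 16.3, 29.4]
tool_rot: [-0.144, 0.802, -0.539, -0.215]
wrist_force: [1.9, -3.3, -1.0]
grip_width: 0.1
```

Call:
{"name": "play_rows", "arguments": {"plan": "-1 0 0.6 0 0 0 0;-2 0 1.1 0 0 0 0;-2 0 1.1 0 0 0 0"}}

```text
time_s: 21.8
eef_pos: [606.9, 18.6, 29.4]
tool_rot: [-0.144, 0.802, -0.539, -0.216]
wrist_force: [1.2, -2.8, -1.9]
grip_width: -0.4
```

Call:
{"name": "play_rows", "arguments": {"plan": "-1 0 0.6 0 0 0 0;-1.5 0 0.9 0 0 0 0;-1.5 0 0.9 0 0 0 0"}}

```text
time_s: 22.1
eef_pos: [607.2, 19.2, 29.4]
tool_rot: [-0.144, 0.802, -0.539, -0.214]
wrist_force: [3.2, -5.9, -2.4]
grip_width: 0.1
```

```bash
python3 -c "
from go import *
s=arm.get_state();print(wp(s['eef_pos']),s['wrist_force'])
im,d=grab('side','16');crop(im,240,205,70,55,11,'pics/side16c.png')
im,d=grab('top','16');crop(im,205,175,70,55,11,'pics/top16c.png')
"
```

```text
[-26.88143653 -74.57694566] [ 3.17578194 -5.87262465 -2.35530236]
```

View pics/side16c.png

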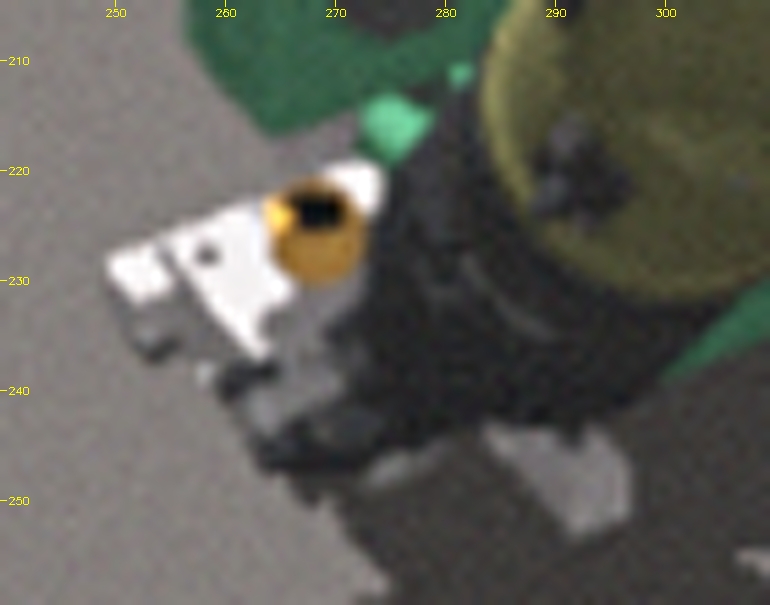

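View pics/top16c.png

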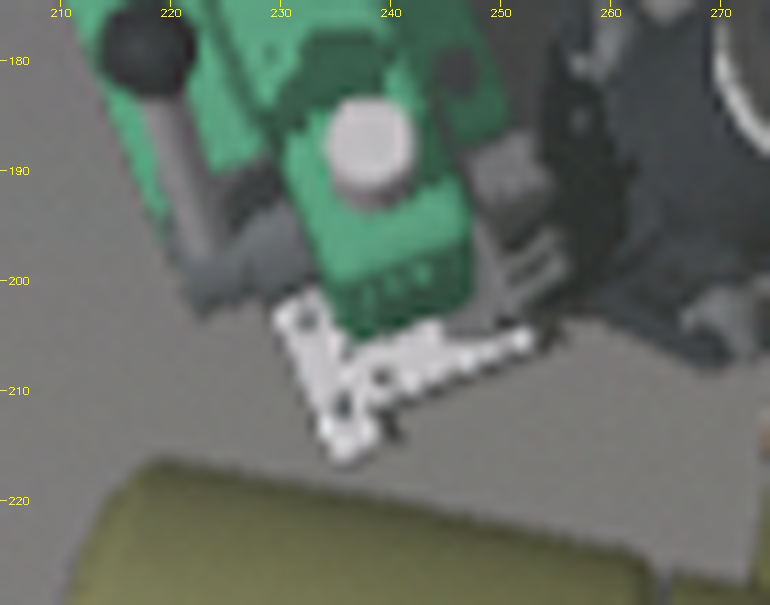

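The gap to the side fence is closed in the top view, and the bush in the side view is at (268.3,224). I expected (268.4,223.8). One more firm nudge to square it.

Call:
{"name": "play_rows", "arguments": {"plan": "-1 0 0.6 0 0 0 0;-2 0 1.2 0 0 0 0;-2 0 1.2 0 0 0 0;-2 0 1.2 0 0 0 0"}}

```text
time_s: 22.6
eef_pos: [607.2, 19.5, 29.5]
tool_rot: [-0.143, 0.802, -0.539, -0.213]
wrist_force: [4.3, -12.7, -0.0]
grip_width: 0.0
```

```bash
python3 -c "
from go import *
s=arm.get_state();print(wp(s['eef_pos']),s['wrist_force'],s['joints'])
"
```

```text
[-26.77557753 -74.30974396] [  4.2554349  -12.73688317  -0.0270485 ] [-0.17983596  0.72265746 -0.04745101  1.09782422  0.43094053 -2.20333632]
```

Call:
{"name": "play_rows", "arguments": {"plan": "17 0 -10 0 0 0 0;30 0 -17 0 0 0 0;40 0 -45 0 0 0 0;40 0 -90 0 0 0 0;60 40 -110 0 0 0 0;60 80 -110 0 0 0 0;60 80 -110 0 0 0 0"}}

```text
time_s: 23.3
eef_pos: [567.9, -108.8, 94.8]
tool_rot: [-0.144, 0.8, -0.541, -0.217]
wrist_force: [-0.2, -0.3, 0.1]
grip_width: -0.1
```

```bash
python3 -c "
from go import *
s=arm.get_state();print(wp(s['eef_pos']),s['wrist_force'],s['joints'])
im,d=grab('side','17');crop(im,240,205,70,55,11,'pics/side17c.png')
im,d=grab('top','17');crop(im,205,175,70,55,11,'pics/top17c.png')
"
```

```text
[-112.0227886  -177.98384967] [-0.17669609 -0.28700697  0.07528622] [-0.38119684  0.68116897  0.03102833  1.30698592  0.36864516 -2.40684141]
```

View pics/side17c.png

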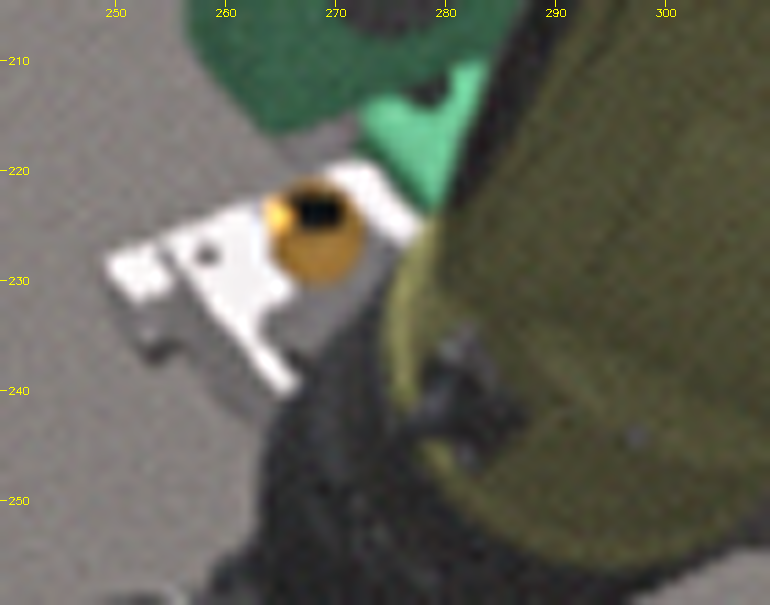

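View pics/top17c.png

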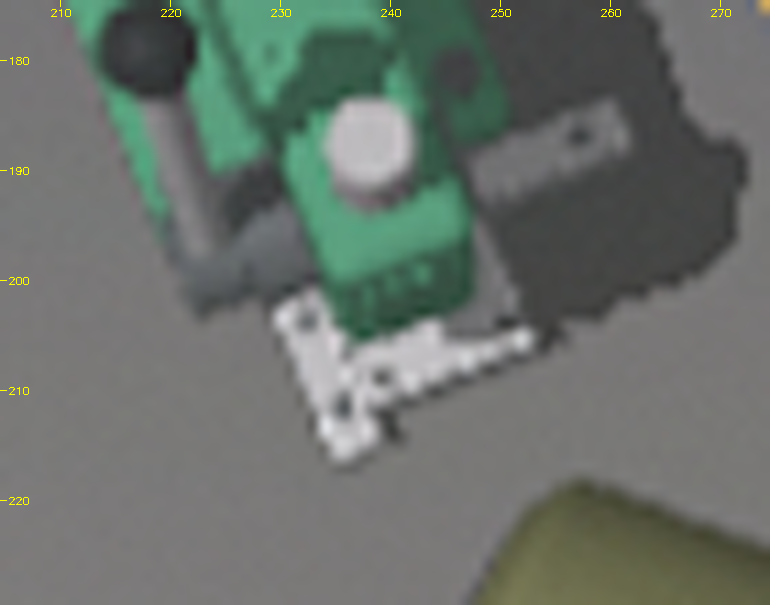

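Both views show the block closed up to the side fence and the rear fence, with the bush at (268,224) in the side view. I'll make one confirming push in x, since the sideways push could have pulled it off the rear fence.

```bash
python3 -c "
from go import *
go(pw(-100,-60,110),tool(202.4,30,202.4))
"
```

```text
t 23.4 pos [ 571.3 -107.3   94.9] F [ 0.3 -0.3  0.9] gw -0.2 j [-0.38  0.68  0.04  1.31  0.37 -2.41]
SHIFT [-109.5   -7.5   46.1] TURN [4.498e+01 5.000e-02 7.759e+01]
```

Call:
{"name": "play_rows", "arguments": {"plan": "0 0 -20 4 0 7 0;0 0 -20 8 0 14 0;0 0 -20 12 0 21 0;0 0 -20 16 0 28 0;-20 0 -10 20 0 35 0;-40 0 0 24 0 42 0;-70 -5 20 28 0 49 0;-90 -5 35 32 0 56 0;-110 -7 46 36 0 63 0;-110 -7 46 40 0 70 0"}}

```text
time_s: 24.4
eef_pos: [532.4, 8.1, 109.9]
tool_rot: [0.246, -0.261, 0.93, 0.073]
wrist_force: [-0.1, 0.8, -0.1]
grip_width: 0.5
```

```bash
python3 -c "
from go import *
s=arm.get_state();print(wp(s['eef_pos']))
go(pw(-95,-29,110),tool(202.4,30,202.4))
"
```

```text
[-100.2097313  -56.3915343]
t 24.4 pos [532.4   8.1 109.9] F [-0.1  0.8 -0.1] gw 0.5 j [-0.18  0.06 -0.86  0.25  0.34 -0.66]
SHIFT [-8.2 26.2  4.8] TURN [ 4.9  -0.24  7.63]
```

Call:
{"name": "play_rows", "arguments": {"plan": "-8 26 5 5 0 7.6 0;-8 26 5 5 0 7.6 0;-8 26 5 5 0 7.6 0;-8 26 5 5 0 7.6 0"}}

```text
time_s: 24.8
eef_pos: [528.9, 33.0, 110.2]
tool_rot: [0.252, -0.19, 0.948, 0.048]
wrist_force: [-0.2, 0.4, 0.1]
grip_width: -0.1
```

```bash
python3 -c "
from go import *
s=arm.get_state();print(wp(s['eef_pos']))
go(pw(-92,-29,30),tool(202.4,30,202.4))
"
```

```text
[-94.00510379 -31.99451476]
t 24.8 pos [528.9  33.  110.2] F [-0.2  0.4  0.1] gw -0.1 j [-0.06  0.01 -0.93  0.16  0.22 -0.41]
SHIFT [38.   3.4 70.6] TURN [-0.11 -0.24  0.35]
```

Call:
{"name": "play_rows", "arguments": {"plan": "15 2 26 0 0 0.3 0;28 3 50 0 0 0.3 0;36 3 67 0 0 0.3 0;38 3 71 0 0 0.3 0;38 3 71 0 0 0.3 0"}}

```text
time_s: 25.3
eef_pos: [529.2, 34.9, 28.4]
tool_rot: [0.251, -0.186, 0.949, 0.049]
wrist_force: [-0.3, 0.5, 0.3]
grip_width: 0.3
```

```bash
python3 -c "
from go import *
s=arm.get_state();print(wp(s['eef_pos']))
go(pw(-74,-29,30),tool(202.4,30,202.4))
"
```

```text
[-92.94668577 -30.36475272]
t 25.3 pos [529.2  34.9  28.4] F [-0.3  0.5  0.3] gw 0.3 j [-0.06  0.19 -1.01 -0.1   0.21 -0.39]
SHIFT [-17.2   1.4   8. ] TURN [-0.15 -0.37 -0.13]
```

Call:
{"name": "play_rows", "arguments": {"plan": "-5 1 2.5 0 0 0 0;-10 1.4 5 0 0 0 0;-15 1.4 7 0 0 0 0;-17 1.4 8 0 0 0 0;-17 1.4 8 0 0 0 0"}}

```text
time_s: 25.8
eef_pos: [546.9, 44.0, 31.4]
tool_rot: [0.253, -0.187, 0.948, 0.048]
wrist_force: [0.9, 0.4, 0.2]
grip_width: -0.3
```

Call:
{"name": "play_rows", "arguments": {"plan": "-1 0 0.6 0 0 0 0;-2 0 1.2 0 0 0 0;-2 0 1.2 0 0 0 0"}}

```text
time_s: 26.1
eef_pos: [548.2, 44.7, 30.6]
tool_rot: [0.252, -0.187, 0.948, 0.048]
wrist_force: [0.4, 0.3, 0.1]
grip_width: 0.4
```

Call:
{"name": "play_rows", "arguments": {"plan": "-1 0 0.6 0 0 0 0;-2 0 1.2 0 0 0 0;-2 0 1.2 0 0 0 0"}}

```text
time_s: 26.4
eef_pos: [550.3, 45.6, 30.5]
tool_rot: [0.252, -0.187, 0.948, 0.048]
wrist_force: [-0.4, 0.3, -0.7]
grip_width: 0.1
```

```bash
python3 -c "
from go import *
s=arm.get_state();print(wp(s['eef_pos']),s['wrist_force'])
"
```

```text
[-69.37400245 -28.54724422] [-0.38251691  0.33822595 -0.7360582 ]
```

Call:
{"name": "play_rows", "arguments": {"plan": "-1 0 0.6 0 0 0 0;-1.5 0 0.9 0 0 0 0;-1.5 0 0.9 0 0 0 0"}}

```text
time_s: 26.7
eef_pos: [550.7, 45.8, 29.8]
tool_rot: [0.251, -0.186, 0.949, 0.048]
wrist_force: [-5.3, -2.2, 3.6]
grip_width: 0.0
```

Call:
{"name": "play_rows", "arguments": {"plan": "-1 0 0.6 0 0 0 0;-1.5 0 0.9 0 0 0 0;-1.5 0 0.9 0 0 0 0"}}

```text
time_s: 27.0
eef_pos: [550.8, 46.0, 28.9]
tool_rot: [0.25, -0.186, 0.949, 0.048]
wrist_force: [-8.9, -5.4, 7.3]
grip_width: -0.2
```

```bash
python3 -c "
from go import *
s=arm.get_state();print(wp(s['eef_pos']),s['wrist_force'])
"
```

```text
[-68.78538945 -28.27883856] [-8.87600804 -5.38711816  7.27543262]
```

The push stopped at the same point as the earlier one (TCP x −68.8, against −68.9 before), so the block never left the rear fence. Next is the lever.

Call:
{"name": "play_rows", "arguments": {"plan": "12 0 -7 0 0 0 0;22 0 -13 0 0 0 0;2 0 -48 0 0 0 0;-18 0 -83 0 0 0 0;-38 0 -118 0 0 0 0;-58 0 -153 0 0 0 0.3;-58 0 -153 0 0 0 0.5", "force": 25}}

```text
time_s: 27.7
eef_pos: [533.6, 37.2, 199.5]
tool_rot: [0.257, -0.187, 0.947, 0.047]
wrist_force: [0.4, -0.1, 1.8]
grip_width: 28.7
```

```bash
python3 -c "
from go import *
s=arm.get_state();print(wp(s['eef_pos']))
go(pw(-95,30,375),tool(202.4))
"
```

```text
[-88.05488878 -29.85526028]
t 27.7 pos [533.6  37.2 199.5] F [ 0.4 -0.1  1.8] gw 28.7 j [-0.05 -0.12 -0.8   0.39  0.21 -0.39]
SHIFT [ -82.7   58.7 -155.4] TURN [-0.42 30.34 -0.05]
```

Call:
{"name": "play_rows", "arguments": {"plan": "-25 5 -45 0 0 0 0.5;-45 15 -85 0 8 0 0.5;-65 30 -120 0 16 0 0.5;-83 45 -150 0 24 0 0.5;-83 59 -155 0 30 0 0.5;-83 59 -155 0 30.3 0 0.5;-83 59 -155 0 30.3 0 0.5"}}

```text
time_s: 28.4
eef_pos: [503.9, 91.6, 366.4]
tool_rot: [-0.006, -0.194, 0.981, -0.002]
wrist_force: [1.1, 0.1, 0.8]
grip_width: 42.4
```

```bash
python3 -c "
from go import *
s=arm.get_state();print(wp(s['eef_pos']))
im,d=grab('side','18');cv2.imwrite('pics/side18.png',cv2.resize(im[:,:,::-1],(800,600)))
go((603,131,375),tool(202.4))
go(pw(9.8,30,375),tool(202.4))
"
```

```text
[-94.73095213  31.67751432]
t 28.45 pos [503.3  91.  366.3] F [-0.4 -0.4  0.2] gw 42.7 j [ 0.18  0.13 -0.03  1.42 -0.   -0.21]
SHIFT [-107.4   -0.8   -9.9] TURN [-0.09 -0.64 -0.12]
t 28.45 pos [503.3  91.  366.3] F [-0.4 -0.4  0.2] gw 42.7 j [ 0.18  0.13 -0.03  1.42 -0.   -0.21]
SHIFT [-105.3   -1.1   -9.9] TURN [-0.09 -0.64 -0.12]
```

View pics/side18.png

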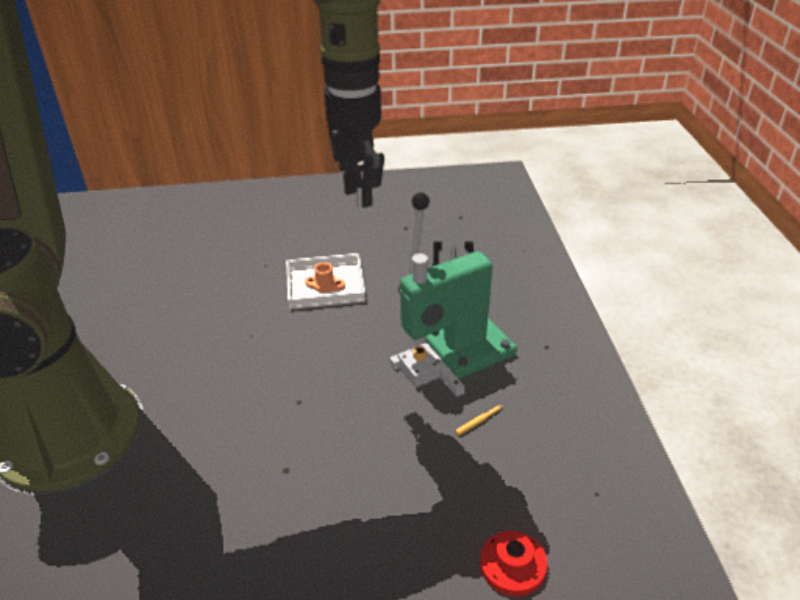

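```bash
python3 -c "
from h import *
im,d=load('side','18');crop(im,240,205,70,55,11,'pics/side18c.png')
"
```

```text
(no output)
```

View pics/side18c.png

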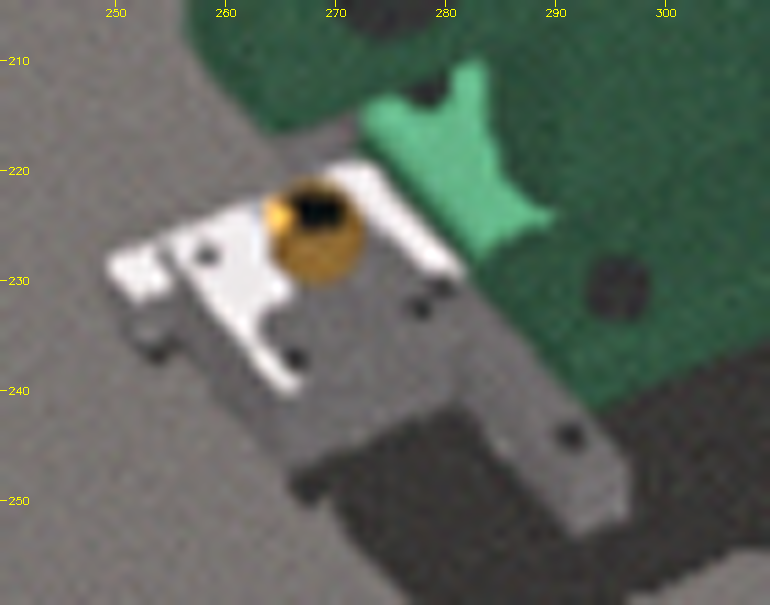

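The clear side view shows the bush at (268.2,224), the near corner at (266,240) and its foot at (266,248). These match the predicted seated positions to within about 1 px. Now over the knob.

Call:
{"name": "play_rows", "arguments": {"plan": "-40 -1 -9 0 0 0 0.6;-80 -1 -9 0 -0.6 0 0.6;-106 -1 -9 0 -0.6 0 0.6;-106 -1 -9 0 -0.6 0 0.6;-106 -1 -9 0 -0.6 0 0.6"}}

```text
time_s: 28.95
eef_pos: [600.7, 129.1, 374.8]
tool_rot: [-0.0, -0.192, 0.981, -0.001]
wrist_force: [-0.7, 0.0, 0.3]
grip_width: 51.3
```

```bash
python3 -c "
from go import *
im,d=grab('side','19');crop(im,235,80,70,60,10,'pics/side19c.png')
s=arm.get_state();print(wp(s['eef_pos']))
go(pw(9.8,30,315),tool(202.4))
"
```

```text
[ 8.69026553 29.51281295]
t 29.0 pos [600.4 129.  375.4] F [-1.2  0.5  0.8] gw 51.2 j [ 0.21  0.33  0.24  1.48 -0.   -0.17]
SHIFT [-1.1  0.6 60.4] TURN [-0.12 -0.01 -0.21]
```

View pics/side19c.png

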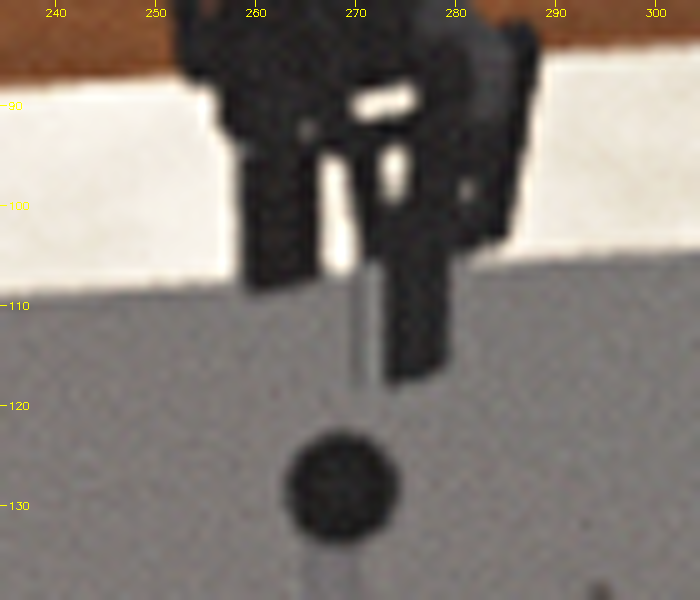

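The fingers straddle the knob's line: tips at (262,108) and (276,117), with the knob centre at (268,128).

Call:
{"name": "play_rows", "arguments": {"plan": "-1 0.5 20 0 0 0 0.6;-1 0.5 45 0 0 0 0.6;-1 0.5 60 0 0 0 0.6;-1 0.5 60 0 0 0 0.6;-1 0.5 60 0 0 0 0.25;-1 0.5 60 0 0 0 0.25;-1 0.5 60 0 0 0 0.25;-1 0.5 60 0 0 0 0.25", "force": 25}}

```text
time_s: 29.8
eef_pos: [601.5, 132.1, 317.5]
tool_rot: [0.001, -0.193, 0.981, 0.001]
wrist_force: [-5.0, 4.4, 3.2]
grip_width: 26.5
```

```bash
python3 -c "
from go import *
im,d=grab('side','20');crop(im,235,90,70,60,10,'pics/side20c.png')
s=arm.get_state();print(wp(s['eef_pos']),s['wrist_force'])
go(pw(9.8,30,315),tool(202.4))
"
```

```text
[10.8743402  31.94306087] [-4.18344288  3.75928183  2.54905053]
t 29.85 pos [601.5 132.1 317.5] F [-4.2  3.8  2.5] gw 26.3 j [ 0.22  0.33  0.11  1.35  0.   -0.17]
SHIFT [ 1.1 -1.9  2.5] TURN [ 0.06  0.11 -0.1 ]
```

View pics/side20c.png

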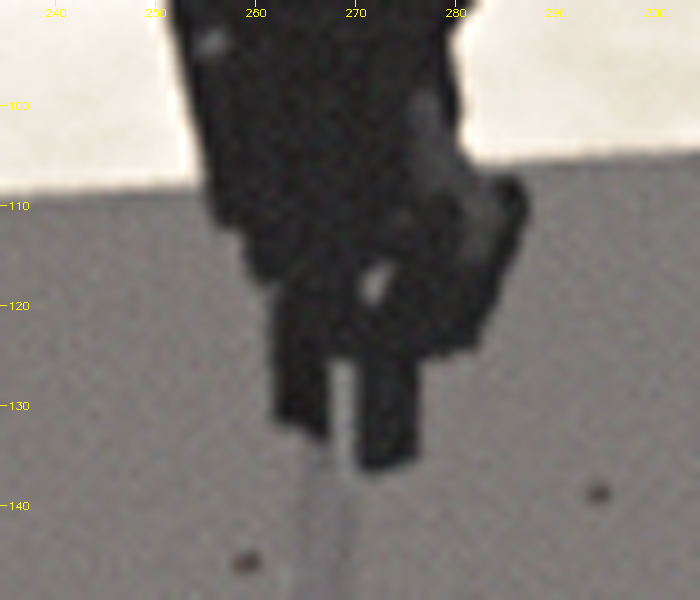

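The jaws hold the ball: width 26 mm, tips at (264,132) and (273,136), with the bar running down between them. I'll swing it along the arc.

Call:
{"name": "play_rows", "arguments": {"plan": "10 0 -1 0 0 0 0.25;20 0 -1.2 0 0 0 0.25;37 0 -0.4 0 0 0 0.25;54 0 2.2 0 0 0 0.25;70 0 6.4 0 0 0 0.25;86 0 12.2 0 0 0 0.25;86 0 12.2 0 0 0 0.25"}}

```text
time_s: 30.55
eef_pos: [521.2, 98.1, 305.2]
tool_rot: [0.001, -0.193, 0.981, -0.0]
wrist_force: [-7.3, 1.7, 6.9]
grip_width: 26.2
```

```bash
python3 -c "
from go import *
im,d=grab('side','21');crop(im,195,90,100,85,8,'pics/side21c.png')
s=arm.get_state();print(wp(s['eef_pos']),s['eef_pos'],s['wrist_force'],s['grip_width'])
"
```

```text
[-76.08464697  31.13433266] [521.39187929  98.18771679 305.29361479] [-7.80641195  0.99035325  8.588358  ] 25.767851909868885
```

View pics/side21c.png

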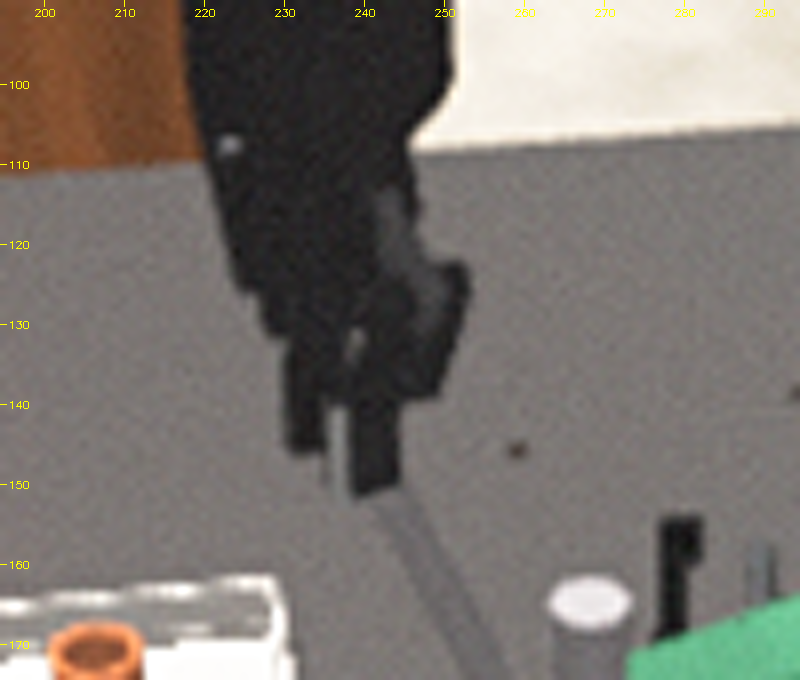

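The ball is still held at (237,145), and the bar leans forward with the tool as intended.

Call:
{"name": "play_rows", "arguments": {"plan": "8 0 3.5 0 0 0 0.25;15 0 7.4 0 0 0 0.25;30 0 16.3 0 0 0 0.25;43 0 26.6 0 0 0 0.25;56 0 38 0 0 0 0.25;67 0 51 0 0 0 0.25;67 0 51 0 0 0 0.25"}}

```text
time_s: 31.3
eef_pos: [459.5, 71.9, 252.1]
tool_rot: [-0.001, -0.193, 0.981, -0.001]
wrist_force: [-3.3, -1.5, -2.1]
grip_width: 26.3
```

Call:
{"name": "play_rows", "arguments": {"plan": "5 0 7 0 0 0 0.25;10 0 14 0 0 0 0.25;14 0 20 0 0 0 0.25;17 0 25 0 0 0 0.25;17 0 25 0 0 0 0.25"}}

```text
time_s: 31.8
eef_pos: [445.7, 66.1, 227.7]
tool_rot: [0.001, -0.193, 0.981, -0.001]
wrist_force: [-0.5, -0.3, -0.7]
grip_width: 26.4
```

```bash
python3 -c "
from go import *
im,d=grab('side','22');crop(im,195,120,100,85,8,'pics/side22c.png')
s=arm.get_state();print(wp(s['eef_pos']),s['eef_pos'],s['wrist_force'],s['grip_width'])
"
```

```text
[-158.28583514   30.30798194] [445.70947868  66.09577964 227.69795356] [ 0.43091157  0.02358468 -0.45197738] 26.04816082788738
```

View pics/side22c.png

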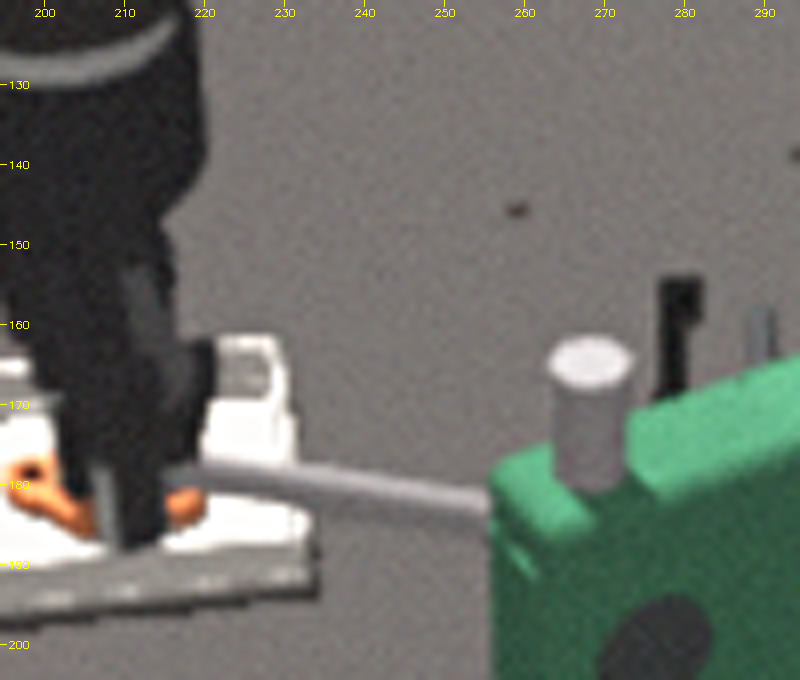

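The lever is far forward, ball at about (208,182), and the force is near zero. I'll press on to feel the stop.

Call:
{"name": "play_rows", "arguments": {"plan": "1.5 0 3 0 0 0 0.25;3 0 6 0 0 0 0.25;3 0 6 0 0 0 0.25"}}

```text
time_s: 32.15
eef_pos: [442.8, 64.9, 221.4]
tool_rot: [0.001, -0.193, 0.981, -0.001]
wrist_force: [1.4, -0.6, 1.1]
grip_width: 26.1
```

Call:
{"name": "play_rows", "arguments": {"plan": "1.5 0 3 0 0 0 0.25;2 0 4 0 0 0 0.25;2 0 4 0 0 0 0.25"}}

```text
time_s: 32.45
eef_pos: [443.0, 64.9, 220.0]
tool_rot: [0.004, -0.193, 0.981, -0.001]
wrist_force: [-1.6, -0.0, 15.9]
grip_width: 26.2
```

```bash
python3 -c "
from go import *
s=arm.get_state();print(wp(s['eef_pos']),s['eef_pos'],s['wrist_force'],s['grip_width'])
im,d=grab('side','23');crop(im,240,195,70,60,11,'pics/side23c.png')
"
```

```text
[-161.27971969   30.24769653] [442.96452293  64.89903534 220.02849851] [-1.55063575 -0.04723034 15.9392839 ] 26.235709974893414
```

View pics/side23c.png

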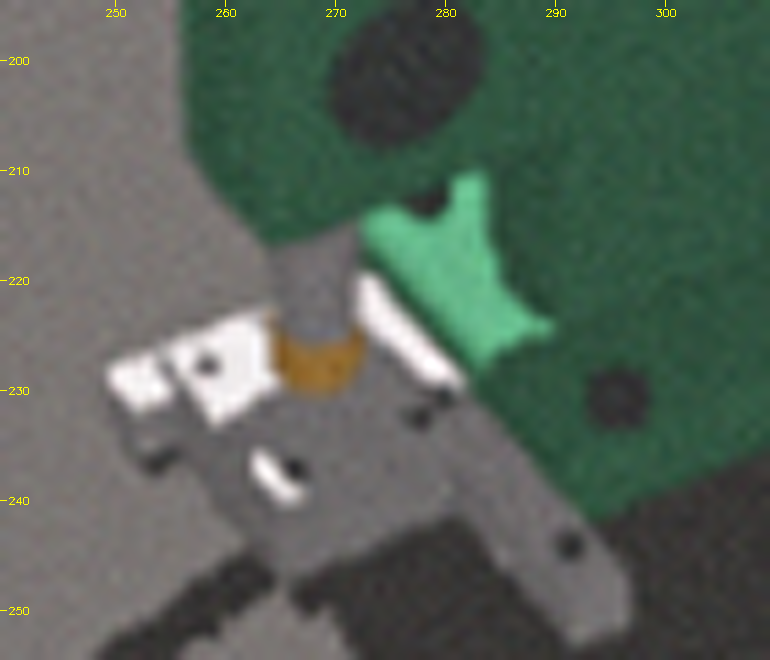

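The nose is down on the bush, centred at (268,225), and the lever meets its stop at 16 N. Letting go now.

Call:
{"name": "play_rows", "arguments": {"plan": "0 0 0 0 0 0 0.6;0 0 0 0 0 0 0.6;0 0 0 0 0 0 0.6;0 0 0 0 0 0 0.6;0 0 -30 0 0 0 0.6;0 0 -70 0 0 0 0.6;0 0 -110 0 0 0 0.6;0 0 -120 0 0 0 0.6;0 0 -120 0 0 0 0.6"}}

```text
time_s: 33.4
eef_pos: [441.2, 64.6, 338.8]
tool_rot: [0.002, -0.193, 0.981, -0.001]
wrist_force: [-0.2, 0.3, -0.1]
grip_width: 51.3
```

```bash
python3 -c "
from go import *
s=arm.get_state();print(s['time_s'],wp(s['eef_pos']),s['eef_pos'],s['wrist_force'],s['grip_width'])
im,d=grab('side','24');crop(im,180,130,130,110,6,'pics/side24c.png');crop(im,240,205,70,55,11,'pics/side24d.png')
im,d=grab('top','24');cv2.imwrite('pics/top24.png',cv2.resize(im[:,:,::-1],(800,600)))
cv2.imwrite('pics/side24.png',cv2.resize(load('side','24')[0][:,:,::-1],(800,600)))
"
```

```text
33.4 [-162.97421658   30.63825464] [441.24906559  64.61432239 338.76166555] [-0.20492596  0.29225786 -0.1183477 ] 51.26647844558935
```

View pics/side24c.png

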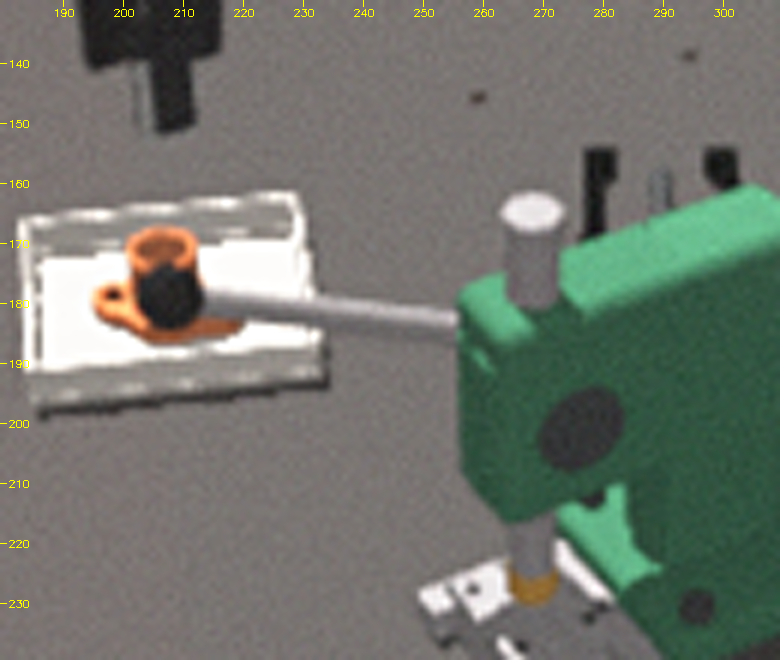

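View pics/side24d.png

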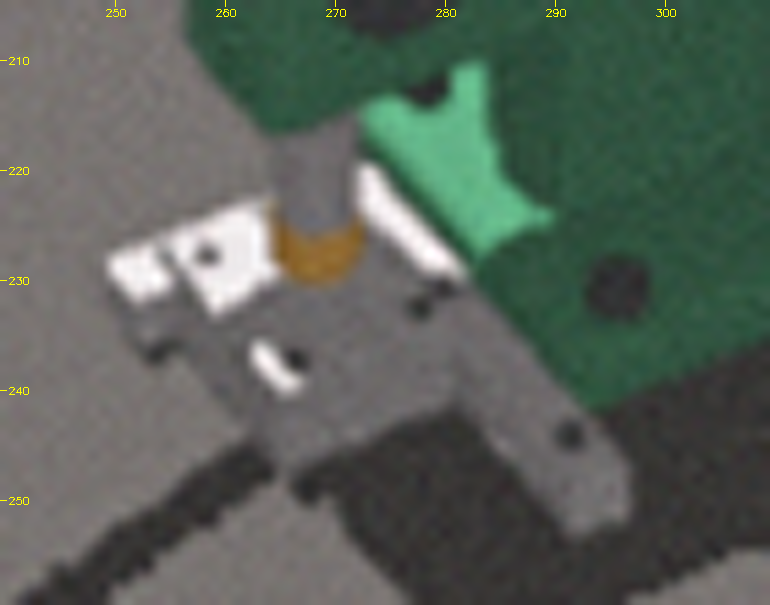

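View pics/side24.png

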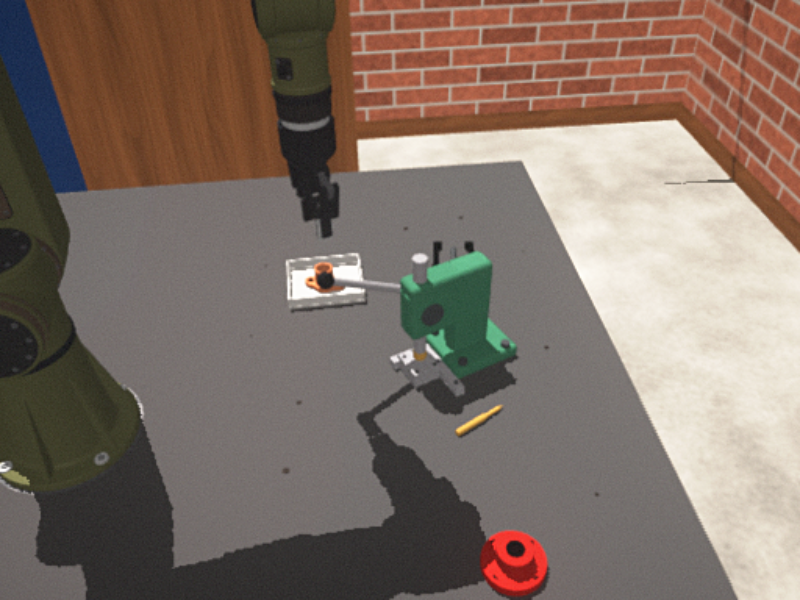

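The lever stays down, with its ball at (208,179) in the side view. The nose sits on the bush and the block hasn't moved. I'll check the lever angle from the ball's pixel position.

```bash
python3 -c "
from exp import *
for q in (0.053,1.05,1.15,1.2,1.25):
    a=.17-q; print(q,e((-10+170*np.sin(a),30,140+170*np.cos(a))).round(1))
"
```

```text
0.053 [268.6 128.2]
1.05 [214.  166.9]
1.15 [210.6 172.7]
1.2 [209.1 175.7]
1.25 [207.8 178.6]
```

The ball at (207.7,178.8) matches 1.25 rad, the end stop, so I'm handing in.

```bash
python3 -c "
from plant import arm
print(arm.sign_off())"
```

```text
the job is handed in; nothing more can be done
None
```

I finished all three steps in order and handed the job in at about 33.5 s. The sign-off gives no verdict, so the results below are from my own checks.

- **Gland follower:** I gripped it by the spigot and set it in the middle of the tray. Pictures show it flat on the floor and clear of the walls.
- **Bearing block:** I carried it to the front of the fences and turned it to match the press. I then pushed it to the rear fence, then the side fence, each to a firm stop at 13–17 N. A repeat push on the rear fence stopped at the same place (x −68.8 mm, against −68.9 mm before). In the last picture the bush and corners are within about 1 px, roughly 2–3 mm, of where they should be.
- **Lever:** I gripped the ball and swung it along its arc until it met the stop at 16 N, then let go and backed off. The ball stayed where 1.25 rad predicts, with the nose down on the bush.
- **Left alone:** The coupling half and centre punch were unmoved in the last picture. The visible part of the puller was too. The arm ended clear of everything, with no force on the wrist.

**Problems and limits:**
- **Camera heights:** these read about 3–4 mm higher than the stated ones throughout. I corrected for that and relied on contact for the final fit.
- **Pusher lean:** the first lean of 35° was out of the arm's reach. I used 20° and then 30° instead, and nothing was touched.
- **Nose force:** I couldn't measure the force between nose and bush. That contact is judged from the picture and the lever angle.

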